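# Start the balance's calibration and hold the weight ready over the pan

### The arm

A 7-joint arm with a two-finger parallel gripper is mounted at the origin on the work surface. World frame = base frame: x ahead of the robot, y to its left, z up, the work surface at z = 0. Lengths are in mm, angles in rad, forces in N, time in s.
With the tool pointing down it reaches from about 400 to 875 mm from the base axis. Payload 4.4 kg.
Tool frame: the origin (TCP) lies at the very end of the fingers, on their centre line; the grasp point (between the pads) lies 19 mm behind it; y points along the fingers, z is the direction in which the jaws open and shut, and the axes are right-handed (so a half turn about y gives the same grasp; the last joint's range is limited). The gripper opens to 85 mm and grips with 20 to 120 N. Pads are 22 mm wide; open, the fingers measure 114 mm over their backs; the gripper's body (76 mm by 85 mm) begins 54 mm behind the grasp point. The pads swing forward as they close: fully open they stand 13 mm farther back than shut.
Start: joints at [1.247, 0.628, 0.038, 1.517, -0.027, 0.996, -0.02], TCP at [165.747, -628.527, 231.313] pointing down, gripper open.
Joint ranges: [-3.06, 3.06], [-0.37, 2.12], [-1.25, 1.32], [0.18, 2.47], [-1.1, 4.24], [0.23, 1.98], [-2.94, 2.94]. Speed limits (rad/s): [2.57, 2.57, 3.14, 3.14, 3.14, 3.14, 3.14].

### API

Orientations are given as [roll, pitch, yaw] about the fixed x, y, z axes, in that order (R = Rz(yaw) Ry(pitch) Rx(roll)).
In Python, from cell import read_state, get_image, finish_job gives the robot as it stands. The module is installed in compiled form; this text tells all that it offers.
- The arm moves only by the tool servo_tool, never from a script. Its argument "increments" is a list of rows, each an object of numbers: "dx", "dy", "dz": the shift along the world's x, y, z in cm; "ax", "ay", "az": the turn, a rotation vector about the world's x, y, z in rad; "claw": the closure, from -1 (fully open) to 1 (shut). A call has 1 to 8 rows; each row is the pose to reach, as a shift and turn from the pose commanded when the call began; what a row does not reach only later rows make up. A row lasts 1/12 s, in which the tool goes at most 41.7 mm and 7.16 degrees, less where a joint would pass 70% of its speed; a pose out of reach is approached as far as the arm can. A call with a gripper value outside its range is refused whole. The fingers move at their own pace and stop on an object; the grip force is fixed at half the most. Time passes only in rows, so rows that repeat a pose let the fingers close. It gives the time, the measured TCP pose, the force and the opening at its end, in the units of the state.
- read_state(): the state, without advancing time (a new reading comes with each control period).
- get_image(name): name is "scene" or "top" or "wrist"; returns a dict with "color" (400x640x3 uint8, red, green, blue), "fov_y" (degrees; the focal length in pixels is half the picture's height over the tangent of half this angle, whatever the lens; pixels are square), "cx", "cy" (the principal point, pixels), "k1" (the pictures are not rectified: a ray, as slopes to the right and down, at radius r is drawn at 1 + k1 r^2 times it, then the intrinsics apply), "R" (3x3) and "t" (3): a world point X has camera coordinates R X + t. Camera axes: x right, y down, z forward; pixel columns grow to the right and rows downward; lengths in mm; the calibration is good to about 2 mm. A picture is of the moment at which its call begins. There is no depth.
- finish_job(): hands the job in, once; it reports no verdict.
The state is a dict: "clock": time; "qpos": joint angles; "qd": joint speeds; "tau": joint torques, N m; "eef_pos": TCP position; "tool_rot": TCP orientation; "force": force on the tool from outside, world axes, zero at the start; "torque": the same for the moment, N m; "width": finger opening in mm.
Only numpy, scipy, OpenCV 4.12 (cv2) and the standard library are available. Lean on these libraries where they do the work, as an engineer would, in place of code of your own. Each camera call takes 0.05 s, during which the arm holds its last target.

### The job

Start the calibration of the jeweller's balance: press its power key (the round one at the left end of the row), then the zero key (the wide bar at the right end), then the calibrate key (the square one), one at a time, each fully down and let up again, leaving the small round unit key alone. Then lift the largest of the knob weights out of the wooden block, carry it over the clear draught shield, lower it inside and finish while still holding it upright and still, hovering about a centimetre above the middle of the pan, ready to be set down when the balance asks for it. Nothing may touch the pan or the shield, and everything else stays where it is.

Things in the scene. Friction and masses are not known exactly. Their poses are not given: they have to be found in the camera images.
- balance: Fixed white precision balance, 300 deep (x) x 220 wide (y). Origin: centre of its underside on the bench; +z up, -x its front, +y its left as one faces the keys. The grey key panel rises at 0.21 rad from 48 mm high at x = -150 to the flat deck, 70 mm high, at x = -50 to +150. Four white spring keys stand in a row 50 mm apart near the panel's front edge; a display lies behind them.
- key_power_top (a point): Centre of the top of the power key: round, 22 mm across, left end of the row (balance y = +75). Stands 7 mm proud of the panel; axes tilted with the panel, +z out of it. Like all four keys it sinks 4 mm, takes about 4 N to go fully down (beyond 3 mm counts as down), and springs back.
- key_power (a joint): How far the power key is pressed, m: 0 up, 0.004 fully down.
- key_unit_top (a point): Centre of the top of the unit key, not to be pressed: small round, 15 mm across, second from the left (y = +25 mm). Same height, travel and axes as the power key.
- key_unit (a joint): How far the unit key is pressed, m: 0 up, 0.004 fully down.
- key_cal_top (a point): Centre of the top of the calibrate key: square, 18 x 18 mm, third from the left (y = -25 mm). Same height, travel and axes as the power key.
- key_cal (a joint): How far the calibrate key is pressed, m: 0 up, 0.004 fully down.
- key_zero_top (a point): Centre of the top of the zero key: bar 36 mm wide (along the row) x 18 mm, rightmost (y = -75 mm). Same height, travel and axes as the power key.
- key_zero (a joint): How far the zero key is pressed, m: 0 up, 0.004 fully down.
- pan: Round steel weighing pan, 90 mm across, 6 mm thick, on the rear deck of the balance. Origin: centre of its underside. Must not be touched by anything.
- pan_top (a point): Centre of the pan's upper face (82 mm above the bench); z up, x and y as the balance's.
- shield: Draught shield: clear plastic tube with an aluminium-coloured rim, standing on the deck round the pan and centred on it: 130 mm outside, 122 mm inside diameter, 50 mm high, open at the top. Origin: centre of its lower end on the deck. Must not be touched.
- shield_rim (a point): Centre of the shield's open upper end (120 mm above the bench, 38 mm above the pan's upper face).
- block: Dark hardwood block 176 (x) x 66 (y) x 35 mm high, fixed, left or right of the balance, turned any way. Origin: centre of its underside. Four round wells 18 mm deep in a row along x, each 3 mm wider than its weight, centres at x = +55 (largest weight), +7, -33, -67 mm.
- w500: Largest weight, 500 g, polished steel, 76 mm tall, in the block's end well. Origin: centre of its flat underside (17 mm above the bench in the well), +z up its axis. Body 39 mm in diameter up to 46 mm, neck 16 mm in diameter from 50 to 57 mm, knob 22 mm in diameter from 60 to 74 mm, where it is gripped.
- w200: 200 g weight of the same shape, 29 mm in diameter, 56 mm tall (top 73 mm above the bench), 48 mm along the block from the largest. To stay in its well. Origin: centre of its underside.
- w100: 100 g weight of the same shape, 23 mm in diameter, 45 mm tall. To stay in its well. Origin: centre of its underside.
- w50: 50 g weight of the same shape, 18 mm in diameter, 37 mm tall. To stay in its well. Origin: centre of its underside.
- doming_block: Bystander: dark steel doming block, a 50 mm cube with round hollows, between balance and weights, near the robot. Origin: centre of its underside.
- loupe: Bystander: folded loupe, 46 x 24 x 14 mm, between balance and weights. Origin: underside, near its middle.
- jar: Bystander: closed amber glass jar, 56 mm in diameter, 100 mm tall, between balance and weights, farther from the robot. Origin: centre of its underside.
- stone_tin: Bystander: flat black tin of small stones, 60 mm in diameter, 16 mm high (stones up to 21 mm), beside the block. Origin: centre of its underside.
- screwdriver: Bystander: small screwdriver with a wooden handle, 140 mm long, up to about 30 mm high, lying along the block's other side. Origin: its underside, near its middle.
- gold_ring: Bystander: plain gold-coloured ring, 23 mm across, 6 mm high, lying flat beside the block beyond the screwdriver's tip. Origin: centre of its underside.

How it is judged (in metres and radians):
On the way, in this order (a step that is already met when the one before it is completed fails the run):
1. the power key is pressed fully down, alone (value of joint key_power above 0.003 m and value of joint each of key_zero, key_cal below 0.0015 m), for 0.02 s.
2. then the zero key is pressed fully down, alone (value of joint key_zero above 0.003 m and value of joint each of key_power, key_cal below 0.0015 m), for 0.02 s.
3. then the calibrate key is pressed fully down, alone (value of joint key_cal above 0.003 m and value of joint each of key_power, key_zero below 0.0015 m), for 0.02 s.
4. the largest weight is lifted out of the block by the gripper (height (world z) of w500 above 0.045 m and contact force between w500 and the fingers above 1 N), for 0.1 s.
At the end, for the whole second after the job is handed in: The largest weight is held still by the fingers alone, within 0.1 rad of upright, its underside 3 to 20 mm above the pan and its axis within 8 mm of the pan's centre, touching no part of the balance; all keys are up and all other things within 15 mm of where they were (z of w500 in the frame of pan_top between 0.003 and 0.02 m and horizontal distance between w500 and pan_top below 0.008 m and angle between w500's own z axis and vertical below 0.1 rad and contact force between w500 and the fingers above 1 N and contact force between w500 and balance below 0.05 N and linear speed of w500 below 0.02 m/s and angular speed of w500 below 0.2 rad/s and value of joint each of key_power, key_zero, key_cal, key_unit below 0.0015 m and distance of each of w200, w100, w50, doming_block, loupe, jar, stone_tin, screwdriver, gold_ring from where it was at the start of the episode below 0.015 m); the arm keeps its last pose, push and grip.
It fails at once if the unit key is pressed (value of joint key_unit above 0.002 m).
It fails at once if two keys are pressed at once (value of joint each of key_power, key_zero above 0.002 m or value of joint each of key_power, key_cal above 0.002 m or value of joint each of key_zero, key_cal above 0.002 m).
It fails at once if something touches the pan (contact force between pan and anything else above 0.3 N).
It fails at once if something touches the draught shield (contact force between shield and anything else above 0.5 N).
It fails at once if another weight or thing is moved from its place by more than 15 mm (distance of any of w200, w100, w50, doming_block, loupe, jar, stone_tin, screwdriver, gold_ring from where it was at the start of the episode above 0.015 m).
It also fails if it takes over 67 s, if anything falls off the work surface, if the arm or the gripper's body presses on something with over 40 N, if the wrist force passes 120 N, or if a joint passes its speed limit or range.

## Working session

There is one attempt and no reset: what is moved stays moved. The work goes in short steps, Python scripts to look and compute and a tool call to move; the robot and the scene stay as the last step left them, time stands still between calls to the robot, and variables do not carry over. Pictures are saved under pics/ and viewed, and the job is handed in when it is done.

Besides the shell and the picture viewer there is one more tool, called after "Emit:" as name([rows], argument=value, ...), one row to a line, values as JSON. servo_tool: Moves the arm, as the interface text tells. Its arguments: {"type":"object","properties":{"increments":{"type":"array","items":{"type":"object","properties":{"dx":{"type":"number"},"dy":{"type":"number"},"dz":{"type":"number"},"ax":{"type":"number"},"ay":{"type":"number"},"az":{"type":"number"},"claw":{"type":"number"}}}}},"required":["increments"]}

```bash
mkdir -p pics; ls
cat > h.py <<'E'
import numpy as np, cv2, json
from cell import read_state, get_image
def K(im):
    f=200/np.tan(np.radians(im['fov_y'])/2); return f,im['cx'],im['cy'],im['k1']
def snap(name,tag):
    im=get_image(name); cv2.imwrite(f'pics/{tag}.png',im['color'][:,:,::-1])
    np.save(f'pics/{tag}.npy',im,allow_pickle=True); return im
def load(tag): return np.load(f'pics/{tag}.npy',allow_pickle=True).item()
def ray(im,u,v):
    f,cx,cy,k1=K(im); d=np.array([(u-cx)/f,(v-cy)/f]); s=d.copy()
    for _ in range(50): s=d/(1+k1*(s@s))
    R=np.array(im['R']);t=np.array(im['t']); return -R.T@t, R.T@np.array([s[0],s[1],1])
def onz(im,u,v,z):
    o,d=ray(im,u,v); return o+d*(z-o[2])/d[2]
def proj(im,X):
    f,cx,cy,k1=K(im); p=np.array(im['R'])@np.array(X,float)+np.array(im['t']); s=p[:2]/p[2]; s=s*(1+k1*(s@s)); return s*f+[cx,cy]
def tri(rs):
    A=0;b=0
    for o,d in rs:
        d=d/np.linalg.norm(d);P=np.eye(3)-np.outer(d,d);A=A+P;b=b+P@o
    return np.linalg.solve(A,b)
E
python3 - <<'E'
from h import *
print(read_state())
for n in ['scene','top','wrist']:
    im=snap(n,n+'0'); print(n,im['fov_y'],im['cx'],im['cy'],im['k1'],ray(im,320,200))
E
```

```text
pics
{'clock': 0.0, 'qpos': array([ 1.24718735,  0.62937143,  0.03841377,  1.51841211, -0.02697328,
        0.99631195, -0.0199812 ]), 'qd': array([ 1.13588383e-03,  1.49829933e-03,  5.25290161e-04, -1.02910397e-03,
       -1.22810386e-03, -1.84995334e-04, -5.45302686e-05]), 'tau': array([ 7.15301630e-04, -5.63387632e+01,  1.22618917e+00, -1.93440574e+01,
        1.08322260e-02,  1.06056780e-02,  2.93558185e-05]), 'eef_pos': array([ 165.59295082, -627.87299497,  230.35809671]), 'tool_rot': array([-1.57278155e+00, -3.44233035e-05, -2.88372850e+00]), 'force': array([-0.32371124,  0.15338325,  0.13687772]), 'torque': array([0.00953185, 0.01324136, 0.01151245]), 'width': 85.53242925975032}
scene 53.71334947859961 321.47134704743524 195.68262619059053 -0.013222409661664603 (array([1053.54127811, -369.5092045 ,  710.43783907]), array([-0.54965155,  0.4353122 , -0.71310576]))
top 50.2231268437578 321.3552487743916 198.73847612549008 0.029345606746414347 (array([463.16569432,  16.73673882, 952.33196968]), array([ 0.11064173,  0.03335312, -0.99331002]))
wrist 69.22100404961739 322.3299260707292 204.47227773360115 -0.0022058620960818094 (array([ 234.65055304, -610.2265056 ,  372.0572866 ]), array([-0.25778376, -0.05771879, -0.96463406]))
```

View pics/scene0.png

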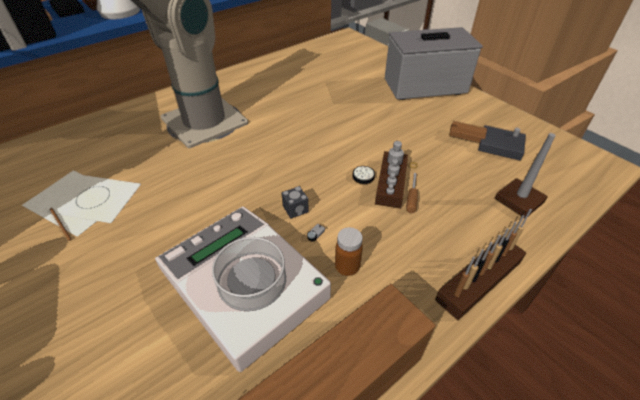

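View pics/top0.png

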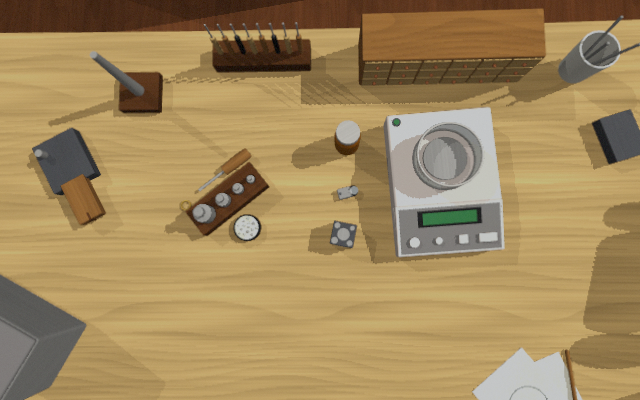

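View pics/wrist0.png

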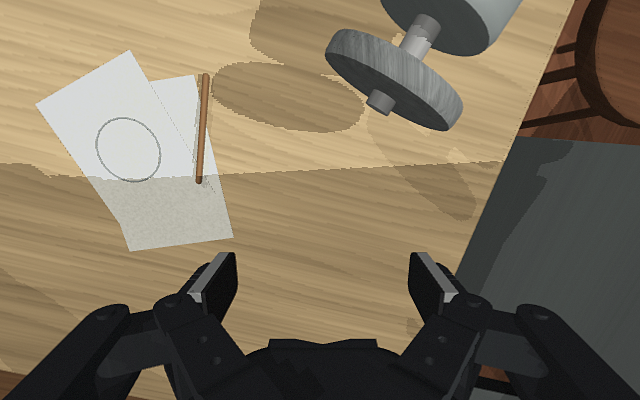

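Top view: balance at right with keys at about (415,242), (439,240), (463,239), (488,237); shield rim centre near (448,156); block at left with the largest weight at (204,213). I'll enlarge for accurate pixels.

Run:
```python
from h import *
for t in ['top0']:
    c=cv2.imread(f'pics/{t}.png')
    cv2.imwrite('pics/bal_t.png',cv2.resize(c[100:265,375:515],None,fx=3.6,fy=3.6,interpolation=cv2.INTER_CUBIC))
    cv2.imwrite('pics/blk_t.png',cv2.resize(c[140:250,170:280],None,fx=5,fy=5,interpolation=cv2.INTER_CUBIC))
c=cv2.imread('pics/scene0.png')
cv2.imwrite('pics/bal_s.png',cv2.resize(c[200:370,150:340],None,fx=3.5,fy=3.5,interpolation=cv2.INTER_CUBIC))
cv2.imwrite('pics/blk_s.png',cv2.resize(c[130:220,345:435],None,fx=6,fy=6,interpolation=cv2.INTER_CUBIC))
```

```text
(no output)
```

View pics/bal_t.png

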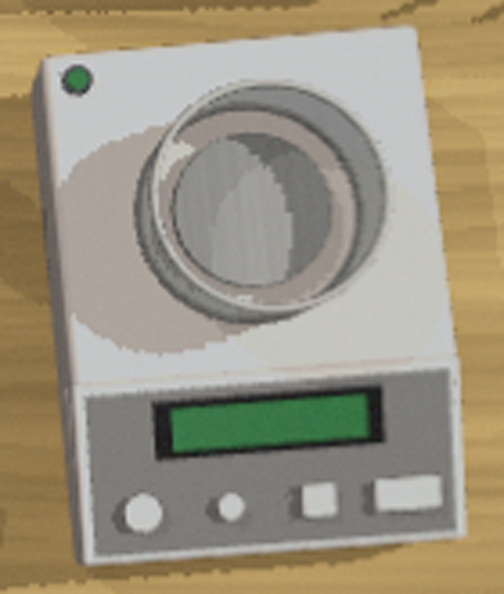

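View pics/blk_t.png

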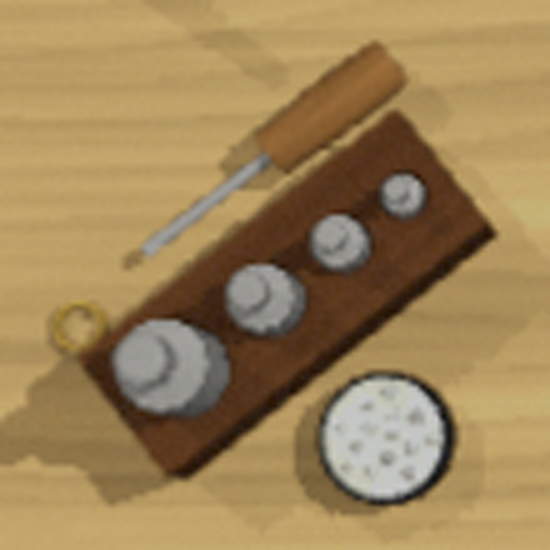

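View pics/bal_s.png

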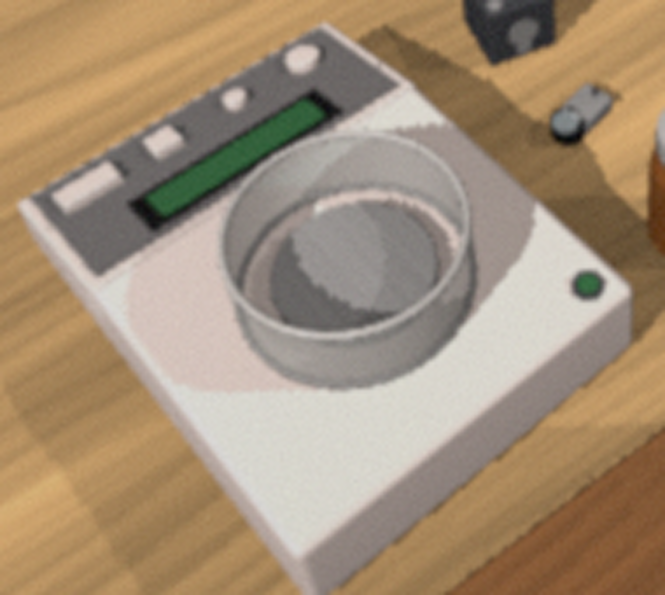

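View pics/blk_s.png

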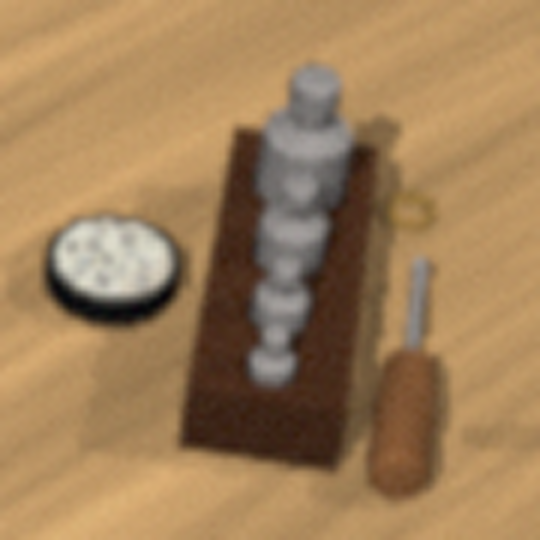

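Run:
```python
from h import *
T=load('top0');S=load('scene0')
ct=lambda u,v:((u+.5)/3.6-.5+375,(v+.5)/3.6-.5+100)
cs=lambda u,v:((u+.5)/3.5-.5+150,(v+.5)/3.5-.5+200)
bt=lambda u,v:((u+.5)/5-.5+170,(v+.5)/5-.5+140)
bs=lambda u,v:((u+.5)/6-.5+345,(v+.5)/6-.5+130)
P={}
for n,a,b,z in [('power',(143,511),(303,55),60),('unit',(231,507),(235,97),60),('cal',(320,499),(162,139),60),('zero',(409,494),(87,185),60),('rim',(269,196),(345,235),120),('pan',(253,210),(356,263),82),('RL',(42,60),(630,290),70),('RR',(414,28),(302,562),70)]:
    p=tri([ray(T,*ct(*a)),ray(S,*cs(*b))]); print(n,p.round(1),'topZ',onz(T,*ct(*a),z).round(1),'sceneZ',onz(S,*cs(*b),z).round(1))
for n,a,b,z in [('knob500',(143,358),(316,80),91.5),('k200',(250,290),(300,183),72),('k100',(331,235),(288,263),61),('k50',(401,188),(275,330),53)]:
    p=tri([ray(T,*bt(*a)),ray(S,*bs(*b))]); print(n,p.round(1),'topZ',onz(T,*bt(*a),z).round(1),'sceneZ',onz(S,*bs(*b),z).round(1))
for n,a,z in [('c1',(80,355),35),('c2',(180,470),35),('c3',(495,235),35),('c4',(395,112),35),('tin',(385,435),18),('ring',(78,327),6)]:
    print(n,onz(T,*bt(*a),z).round(1))
```

```text
power [ 474.4 -148.    60.8] topZ [ 474.6 -147.9   60. ] sceneZ [ 473.5 -148.    60. ]
unit [ 476.7 -198.2   58.6] topZ [ 476.7 -197.8   60. ] sceneZ [ 478.  -198.5   60. ]
cal [ 480.9 -248.4   60.3] topZ [ 481.1 -248.2   60. ] sceneZ [ 480.4 -248.7   60. ]
zero [ 483.8 -298.4   59.1] topZ [ 483.7 -298.1   60. ] sceneZ [ 484.6 -298.4   60. ]
rim [ 645.6 -212.2  113.4] topZ [ 644.5 -209.8  120. ] sceneZ [ 649.7 -214.5  120. ]
pan [ 644.4 -210.1   84.4] topZ [ 644.8 -210.9   82. ] sceneZ [ 643.  -209.3   82. ]
RL [739.6 -96.4  64. ] topZ [738.4 -94.7  70. ] sceneZ [ 741.9 -100.    70. ]
RR [ 756.6 -312.2   62.6] topZ [ 753.8 -310.1   70. ] sceneZ [ 760.4 -312.2   70. ]
knob500 [537.9 294.2  89.6] topZ [538.1 294.1  91.5] sceneZ [539.2 291.4  91.5]
k200 [567.8 256.1  71.3] topZ [568.  256.2  72. ] sceneZ [568.2 255.1  72. ]
k100 [592.5 225.2  60.6] topZ [592.5 225.2  61. ] sceneZ [592.7 224.6  61. ]
k50 [613.4 196.9  54.6] topZ [613.7 197.3  53. ] sceneZ [612.4 198.3  53. ]
c1 [544.5 339.8  35. ]
c2 [494.4 294.8  35. ]
c3 [595.6 159.5  35. ]
c4 [650.6 204.   35. ]
tin [509.7 209.8  18. ]
ring [559.7 351.3   6. ]
```

Two views agree to within 1–2 mm: power (474.5,-148), cal (481,-248.3), zero (484,-298.2), tops about 60 mm high; row yaw about 0.064 rad; pan centre (644.5,-210.3); w500 knob (538,293.5). Those match the 50 mm spacing and the given heights. I'll press with shut fingers, tilted with the panel. Now I'm moving over the power key.

Emit:
servo_tool([
  {"dx": 1.8,"dy": 3,"az": -0.05,"claw": 1},
  {"dx": 3.7,"dy": 6,"az": -0.1,"claw": 1},
  {"dx": 5.5,"dy": 9,"az": -0.15,"claw": 1},
  {"dx": 7.4,"dy": 12,"az": -0.193,"claw": 1},
  {"dx": 9.3,"dy": 15,"az": -0.193,"claw": 1},
  {"dx": 11.2,"dy": 18,"az": -0.193,"claw": 1},
  {"dx": 13,"dy": 21,"az": -0.193,"claw": 1},
  {"dx": 14.8,"dy": 24,"az": -0.193,"claw": 1},
])

```text
invalid input at $.increments[0]: expected keys dx, dy, dz, ax, ay, az, claw
```

Emit:
servo_tool([
  {"dx": 1.8,"dy": 3,"claw": 1},
  {"dx": 3.7,"dy": 6,"claw": 1},
  {"dx": 5.5,"dy": 9,"claw": 1},
  {"dx": 7.4,"dy": 12,"claw": 1},
  {"dx": 9.3,"dy": 15,"claw": 1},
  {"dx": 11.2,"dy": 18,"claw": 1},
  {"dx": 13,"dy": 21,"claw": 1},
  {"dx": 14.8,"dy": 23.9,"claw": 1},
])

```text
invalid input at $.increments[0]: expected keys dx, dy, dz, ax, ay, az, claw
```

Emit:
servo_tool([
  {"dz": -2,"ax": 0.007,"ay": -0.1,"claw": 1},
  {"dz": -5,"ax": 0.013,"ay": -0.21,"claw": 1},
  {"dz": -8,"ax": 0.013,"ay": -0.21,"claw": 1},
  {"dz": -11,"ax": 0.013,"ay": -0.21,"claw": 1},
  {"dz": -11,"ax": 0.013,"ay": -0.21,"claw": 1},
  {"dz": -11,"ax": 0.013,"ay": -0.21,"claw": 1},
])

```text
invalid input at $.increments[0]: expected keys dx, dy, dz, ax, ay, az, claw
```

Run:
```python
from h import *
s=read_state(); print({k:np.round(s[k],3) for k in ['clock','qpos','eef_pos','tool_rot','force','width']})
from scipy.spatial.transform import Rotation as Ro
print(Ro.from_euler('xyz',s['tool_rot']).as_matrix().round(3))
snap('wrist','w1');im=snap('scene','s1'); print(proj(im,s['eef_pos']))
```

```text
{'clock': np.float64(0.15), 'qpos': array([ 1.247,  0.629,  0.038,  1.518, -0.027,  0.996, -0.02 ]), 'eef_pos': array([ 165.623, -628.091,  230.593]), 'tool_rot': array([-1.572, -0.   , -2.884]), 'force': array([-0.216, -0.368,  1.011]), 'width': np.float64(85.495)}
[[-0.967 -0.     0.255]
 [-0.255  0.001 -0.967]
 [ 0.    -1.    -0.001]]
[-90.21614737 176.19493472]
```

View pics/w1.png

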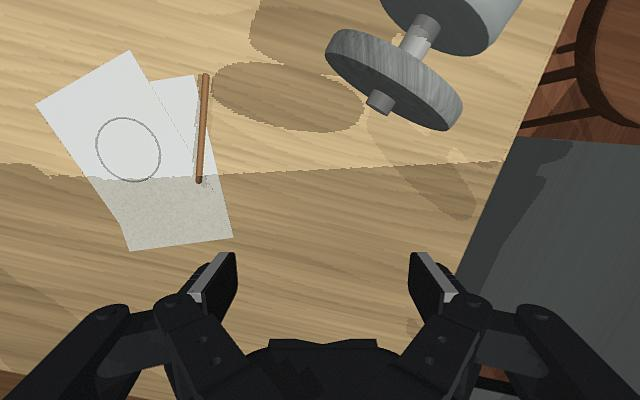

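View pics/s1.png

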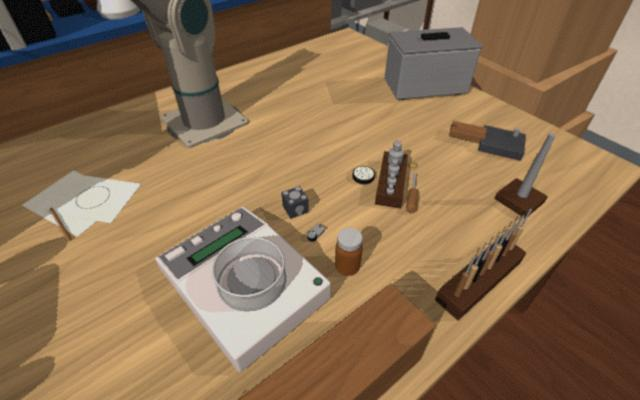

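All calls were refused because every row needs all seven keys, so the arm didn't move. Repeating with full rows.

Emit:
servo_tool([
  {"dx": 1.8,"dy": 3,"dz": 0,"ax": 0,"ay": 0,"az": -0.05,"claw": 1},
  {"dx": 3.7,"dy": 6,"dz": 0,"ax": 0,"ay": 0,"az": -0.1,"claw": 1},
  {"dx": 5.5,"dy": 9,"dz": 0,"ax": 0,"ay": 0,"az": -0.15,"claw": 1},
  {"dx": 7.4,"dy": 12,"dz": 0,"ax": 0,"ay": 0,"az": -0.193,"claw": 1},
  {"dx": 9.3,"dy": 15,"dz": 0,"ax": 0,"ay": 0,"az": -0.193,"claw": 1},
  {"dx": 11.2,"dy": 18,"dz": 0,"ax": 0,"ay": 0,"az": -0.193,"claw": 1},
  {"dx": 13,"dy": 21,"dz": 0,"ax": 0,"ay": 0,"az": -0.193,"claw": 1},
  {"dx": 14.8,"dy": 24,"dz": 0,"ax": 0,"ay": 0,"az": -0.193,"claw": 1},
])

```text
clock: 0.92
eef_pos: [314.5, -387.0, 231.4]
tool_rot: [-1.571, 0.0, -3.077]
force: [0.5, -0.1, 0.6]
width: -0.2
```

Emit:
servo_tool([
  {"dx": 1.8,"dy": 3,"dz": 0,"ax": 0,"ay": 0,"az": 0,"claw": 1},
  {"dx": 3.7,"dy": 6,"dz": 0,"ax": 0,"ay": 0,"az": 0,"claw": 1},
  {"dx": 5.5,"dy": 9,"dz": 0,"ax": 0,"ay": 0,"az": 0,"claw": 1},
  {"dx": 7.4,"dy": 12,"dz": 0,"ax": 0,"ay": 0,"az": 0,"claw": 1},
  {"dx": 9.3,"dy": 15,"dz": 0,"ax": 0,"ay": 0,"az": 0,"claw": 1},
  {"dx": 11.2,"dy": 18,"dz": 0,"ax": 0,"ay": 0,"az": 0,"claw": 1},
  {"dx": 13,"dy": 21,"dz": 0,"ax": 0,"ay": 0,"az": 0,"claw": 1},
  {"dx": 14.8,"dy": 23.9,"dz": 0,"ax": 0,"ay": 0,"az": 0,"claw": 1},
])

```text
clock: 1.58
eef_pos: [462.5, -147.7, 231.5]
tool_rot: [-1.571, 0.0, -3.076]
force: [0.6, -1.3, 0.4]
width: 0.0
```

Emit:
servo_tool([
  {"dx": 0,"dy": 0,"dz": -2,"ax": 0.007,"ay": -0.1,"az": 0,"claw": 1},
  {"dx": 0,"dy": 0,"dz": -5,"ax": -0.013,"ay": -0.21,"az": 0,"claw": 1},
  {"dx": 0,"dy": 0,"dz": -8,"ax": -0.013,"ay": -0.21,"az": 0,"claw": 1},
  {"dx": 0,"dy": 0,"dz": -11,"ax": -0.013,"ay": -0.21,"az": 0,"claw": 1},
  {"dx": 0,"dy": 0,"dz": -11,"ax": -0.013,"ay": -0.21,"az": 0,"claw": 1},
  {"dx": 0,"dy": 0,"dz": -11,"ax": -0.013,"ay": -0.21,"az": 0,"claw": 1},
])

```text
clock: 2.08
eef_pos: [458.2, -144.8, 126.8]
tool_rot: [-1.561, 0.199, -3.076]
force: [0.5, 0.4, -0.2]
width: -0.1
```

Run:
```python
from h import *
s=read_state(); print({k:np.round(s[k],3) for k in ['clock','qpos','eef_pos','tool_rot','force','width']})
from scipy.spatial.transform import Rotation as Ro
print(Ro.from_euler('xyz',s['tool_rot']).as_matrix().round(3))
snap('wrist','w1');im=snap('scene','s1'); print(proj(im,s['eef_pos']))
```

```text
{'clock': np.float64(2.083), 'qpos': array([ 0.172,  0.516,  0.168,  2.254, -0.667,  0.237, -0.556]), 'eef_pos': array([ 458.156, -144.804,  126.836]), 'tool_rot': array([-1.561,  0.199, -3.076]), 'force': array([ 0.525,  0.442, -0.163]), 'width': np.float64(-0.065)}
[[-0.978  0.198  0.063]
 [-0.064  0.003 -0.998]
 [-0.197 -0.98   0.009]]
[229.13264689 189.35689455]
```

View pics/w1.png

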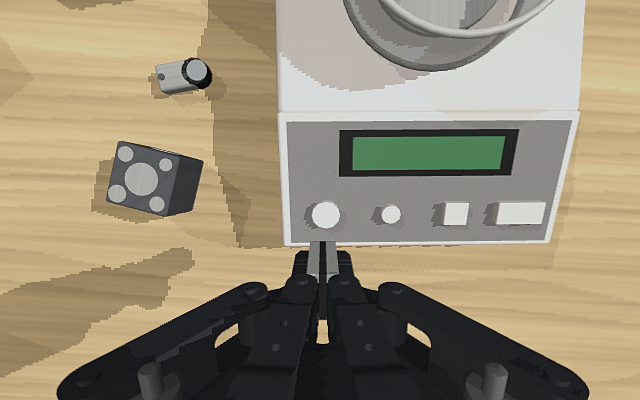

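View pics/s1.png

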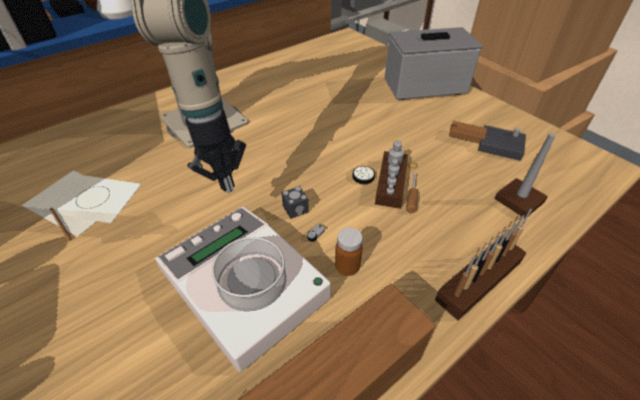

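Joint 6 reached its limit (0.237 vs 0.23) when tilting, so the target wasn't fully met. I'll go back to vertical; offset 3 mm toward the front edge, the flat tips still clear the panel.

Emit:
servo_tool([
  {"dx": 0,"dy": 0,"dz": 0,"ax": 0,"ay": 0.1,"az": 0,"claw": 1},
  {"dx": 0,"dy": 0,"dz": 0,"ax": 0.013,"ay": 0.21,"az": 0,"claw": 1},
  {"dx": 0,"dy": 0,"dz": 0,"ax": 0.013,"ay": 0.21,"az": 0,"claw": 1},
])

```text
clock: 2.43
eef_pos: [463.1, -145.9, 128.3]
tool_rot: [-1.583, -0.011, -3.075]
force: [2.8, -0.4, 0.0]
width: 0.0
```

Run:
```python
from h import *
s=read_state(); print({k:np.round(s[k],3) for k in ['clock','qpos','eef_pos','tool_rot','force','width']})
```

```text
{'clock': np.float64(2.433), 'qpos': array([-0.058,  0.61 ,  0.463,  2.063, -0.49 ,  0.592, -0.753]), 'eef_pos': array([ 463.085, -145.888,  128.341]), 'tool_rot': array([-1.583, -0.011, -3.075]), 'force': array([ 2.793, -0.449,  0.032]), 'width': np.float64(0.02)}
```

Emit:
servo_tool([
  {"dx": 0.8,"dy": -0.2,"dz": -2,"ax": -0.012,"ay": -0.011,"az": 0,"claw": 1},
  {"dx": 0.8,"dy": -0.2,"dz": -4,"ax": -0.012,"ay": -0.011,"az": 0,"claw": 1},
  {"dx": 0.8,"dy": -0.2,"dz": -4.8,"ax": -0.012,"ay": -0.011,"az": 0,"claw": 1},
  {"dx": 0.8,"dy": -0.2,"dz": -4.8,"ax": -0.012,"ay": -0.011,"az": 0,"claw": 1},
])

```text
clock: 2.77
eef_pos: [465.0, -146.3, 78.5]
tool_rot: [-1.576, -0.001, -3.079]
force: [0.2, 0.2, 0.0]
width: -0.0
```

Run:
```python
from h import *
s=read_state(); print({k:np.round(s[k],3) for k in ['clock','qpos','eef_pos','tool_rot','force','width']})
snap('wrist','w2');im=snap('scene','s2'); print(proj(im,s['eef_pos']))
c=cv2.imread('pics/s2.png'); cv2.imwrite('pics/s2c.png',cv2.resize(c[160:290,130:320],None,fx=4,fy=4,interpolation=cv2.INTER_CUBIC))
```

```text
{'clock': np.float64(2.767), 'qpos': array([ 0.   ,  0.688,  0.375,  2.097, -0.565,  0.458, -0.694]), 'eef_pos': array([ 465.04 , -146.27 ,   78.498]), 'tool_rot': array([-1.576e+00, -1.000e-03, -3.079e+00]), 'force': array([0.175, 0.227, 0.05 ]), 'width': np.float64(-0.037)}
[233.67957334 207.12586426]
```

View pics/w2.png

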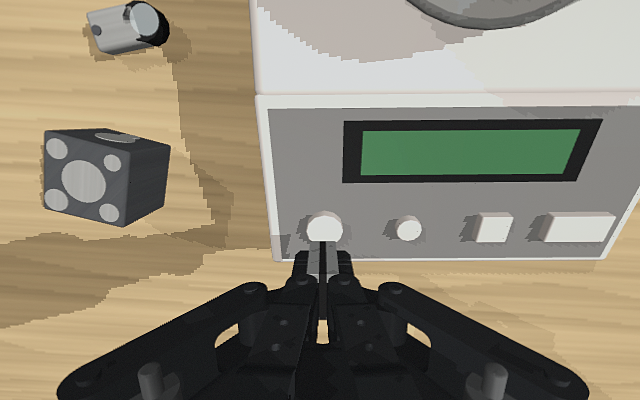

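View pics/s2c.png

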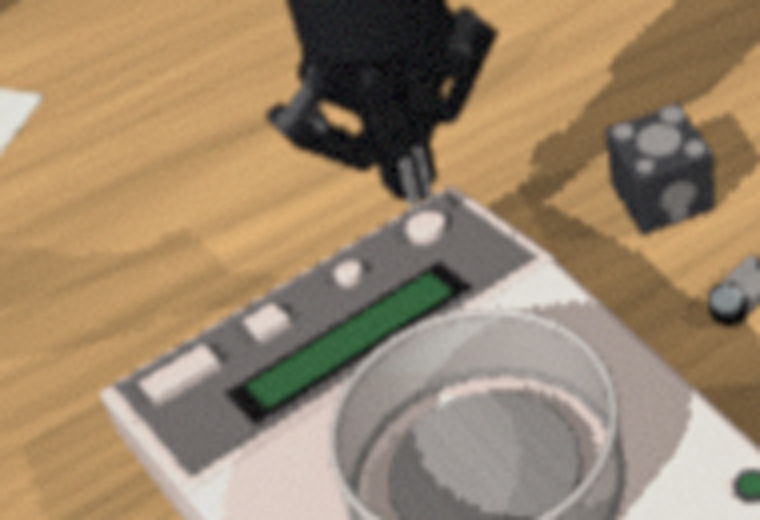

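The tips sit about 7 mm short of the key in x. Correcting, then descending in measured steps.

Emit:
servo_tool([
  {"dx": 0.7,"dy": -0.17,"dz": -0.8,"ax": -0.004,"ay": 0,"az": 0,"claw": 1},
  {"dx": 0.7,"dy": -0.17,"dz": -0.8,"ax": -0.004,"ay": 0,"az": 0,"claw": 1},
  {"dx": 0.7,"dy": -0.17,"dz": -0.8,"ax": -0.004,"ay": 0,"az": 0,"claw": 1},
])

```text
clock: 3.12
eef_pos: [474.5, -148.6, 71.9]
tool_rot: [-1.57, 0.002, -3.078]
force: [-0.1, 0.3, 0.6]
width: -0.1
```

Emit:
servo_tool([
  {"dx": 0,"dy": 0,"dz": 0,"ax": 0,"ay": 0,"az": 0,"claw": 1},
  {"dx": 0,"dy": 0,"dz": 0,"ax": 0,"ay": 0,"az": 0,"claw": 1},
])

```text
clock: 3.28
eef_pos: [473.8, -148.5, 71.9]
tool_rot: [-1.57, 0.001, -3.078]
force: [0.2, -0.2, -0.1]
width: 0.1
```

Emit:
servo_tool([
  {"dx": -0.2,"dy": 0,"dz": -0.5,"ax": 0,"ay": 0,"az": 0,"claw": 1},
  {"dx": -0.2,"dy": 0,"dz": -1.0,"ax": 0,"ay": 0,"az": 0,"claw": 1},
  {"dx": -0.2,"dy": 0,"dz": -1.2,"ax": 0,"ay": 0,"az": 0,"claw": 1},
  {"dx": -0.2,"dy": 0,"dz": -1.2,"ax": 0,"ay": 0,"az": 0,"claw": 1},
])

```text
clock: 3.62
eef_pos: [471.8, -148.4, 59.3]
tool_rot: [-1.571, 0.001, -3.078]
force: [0.4, 0.2, 4.4]
width: -0.3
```

Emit:
servo_tool([
  {"dx": 0,"dy": 0,"dz": -0.15,"ax": 0,"ay": 0,"az": 0,"claw": 1},
  {"dx": 0,"dy": 0,"dz": -0.3,"ax": 0,"ay": 0,"az": 0,"claw": 1},
  {"dx": 0,"dy": 0,"dz": -0.3,"ax": 0,"ay": 0,"az": 0,"claw": 1},
])

```text
clock: 3.87
eef_pos: [472.1, -148.4, 57.5]
tool_rot: [-1.571, 0.002, -3.078]
force: [-1.7, 2.2, 14.6]
width: 0.2
```

Contact near 61 mm and 14.6 N at 57.5 mm: the power key is bottomed. Lifting, then on to the zero key.

Emit:
servo_tool([
  {"dx": 0,"dy": 0,"dz": 1.5,"ax": 0,"ay": 0,"az": 0,"claw": 1},
  {"dx": 0,"dy": 0,"dz": 3.5,"ax": 0,"ay": 0,"az": 0,"claw": 1},
  {"dx": 0.2,"dy": -3,"dz": 3.5,"ax": 0,"ay": 0,"az": 0,"claw": 1},
  {"dx": 0.4,"dy": -6,"dz": 3.5,"ax": 0,"ay": 0,"az": 0,"claw": 1},
  {"dx": 0.6,"dy": -9,"dz": 3.5,"ax": 0,"ay": 0,"az": 0,"claw": 1},
  {"dx": 0.8,"dy": -12,"dz": 3.5,"ax": 0,"ay": 0,"az": 0,"claw": 1},
  {"dx": 1,"dy": -15,"dz": 3.5,"ax": 0,"ay": 0,"az": 0,"claw": 1},
  {"dx": 1,"dy": -15,"dz": 3.5,"ax": 0,"ay": 0,"az": 0,"claw": 1},
])

```text
clock: 4.53
eef_pos: [481.0, -306.8, 92.3]
tool_rot: [-1.563, 0.002, -3.085]
force: [0.5, -0.9, 0.6]
width: 0.3
```

Emit:
servo_tool([
  {"dx": 0,"dy": 0,"dz": -1,"ax": 0,"ay": 0,"az": 0,"claw": 1},
  {"dx": 0,"dy": 0,"dz": -2,"ax": 0,"ay": 0,"az": 0,"claw": 1},
  {"dx": 0,"dy": 0,"dz": -2,"ax": 0,"ay": 0,"az": 0,"claw": 1},
  {"dx": 0,"dy": 0,"dz": -2,"ax": 0,"ay": 0,"az": 0,"claw": 1},
])

```text
clock: 4.87
eef_pos: [481.1, -296.2, 70.3]
tool_rot: [-1.573, -0.001, -3.077]
force: [0.2, 0.0, -0.5]
width: -0.1
```

Run:
```python
from h import *
s=read_state(); print({k:np.round(s[k],3) for k in ['clock','qpos','eef_pos','tool_rot','force','width']})
snap('wrist','w3')
```

```text
{'clock': np.float64(4.867), 'qpos': array([ 0.259,  0.772,  0.387,  1.892, -0.506,  0.577, -0.527]), 'eef_pos': array([ 481.106, -296.203,   70.283]), 'tool_rot': array([-1.573e+00, -1.000e-03, -3.077e+00]), 'force': array([ 0.228,  0.015, -0.476]), 'width': np.float64(-0.069)}
```

View pics/w3.png

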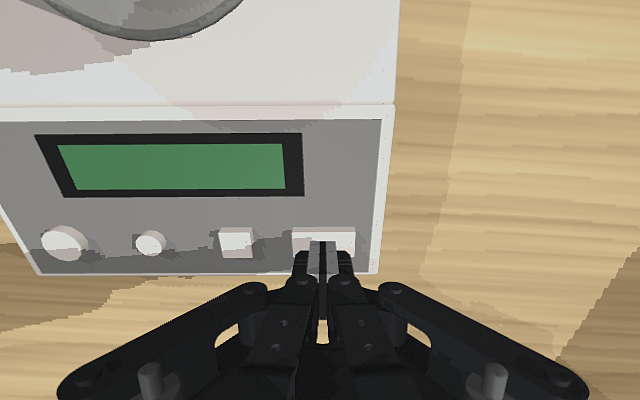

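The tips are over the wide bar with all keys visible and up. Pressing zero.

Emit:
servo_tool([
  {"dx": 0,"dy": -0.1,"dz": -0.5,"ax": 0,"ay": 0,"az": 0,"claw": 1},
  {"dx": 0,"dy": -0.1,"dz": -1.0,"ax": 0,"ay": 0,"az": 0,"claw": 1},
  {"dx": 0,"dy": -0.1,"dz": -1.25,"ax": 0,"ay": 0,"az": 0,"claw": 1},
  {"dx": 0,"dy": -0.1,"dz": -1.4,"ax": 0,"ay": 0,"az": 0,"claw": 1},
  {"dx": 0,"dy": -0.1,"dz": -1.4,"ax": 0,"ay": 0,"az": 0,"claw": 1},
  {"dx": 0,"dy": -0.1,"dz": -1.4,"ax": 0,"ay": 0,"az": 0,"claw": 1},
])

```text
clock: 5.42
eef_pos: [482.6, -299.3, 58.3]
tool_rot: [-1.571, 0.003, -3.078]
force: [-0.4, 1.7, 4.1]
width: 0.2
```

Emit:
servo_tool([
  {"dx": 0,"dy": 0,"dz": -0.15,"ax": 0,"ay": 0,"az": 0,"claw": 1},
  {"dx": 0,"dy": 0,"dz": -0.3,"ax": 0,"ay": 0,"az": 0,"claw": 1},
  {"dx": 0,"dy": 0,"dz": -0.3,"ax": 0,"ay": 0,"az": 0,"claw": 1},
])

```text
clock: 5.67
eef_pos: [482.9, -299.4, 57.0]
tool_rot: [-1.571, 0.004, -3.078]
force: [-2.3, 3.7, 22.2]
width: 0.1
```

Zero is bottomed at 22 N. Lifting and moving to the calibrate key.

Emit:
servo_tool([
  {"dx": 0,"dy": 0,"dz": 1.2,"ax": 0,"ay": 0,"az": 0,"claw": 1},
  {"dx": 0,"dy": 0,"dz": 3,"ax": 0,"ay": 0,"az": 0,"claw": 1},
  {"dx": -0.1,"dy": 1.5,"dz": 3,"ax": 0,"ay": 0,"az": 0,"claw": 1},
  {"dx": -0.2,"dy": 3.5,"dz": 3,"ax": 0,"ay": 0,"az": 0,"claw": 1},
  {"dx": -0.3,"dy": 5,"dz": 3,"ax": 0,"ay": 0,"az": 0,"claw": 1},
  {"dx": -0.3,"dy": 5,"dz": 2,"ax": 0,"ay": 0,"az": 0,"claw": 1},
  {"dx": -0.3,"dy": 5,"dz": 1.5,"ax": 0,"ay": 0,"az": 0,"claw": 1},
  {"dx": -0.3,"dy": 5,"dz": 1.5,"ax": 0,"ay": 0,"az": 0,"claw": 1},
])

```text
clock: 6.33
eef_pos: [477.9, -249.2, 68.2]
tool_rot: [-1.571, -0.001, -3.078]
force: [0.6, -0.9, -0.1]
width: -0.2
```

Run:
```python
from h import *
s=read_state(); print({k:np.round(s[k],3) for k in ['clock','qpos','eef_pos','tool_rot','force','width']})
snap('wrist','w4')
```

```text
{'clock': np.float64(6.333), 'qpos': array([ 0.184,  0.751,  0.38 ,  1.966, -0.529,  0.524, -0.57 ]), 'eef_pos': array([ 477.894, -249.231,   68.202]), 'tool_rot': array([-1.571e+00, -1.000e-03, -3.078e+00]), 'force': array([ 0.563, -0.853, -0.086]), 'width': np.float64(-0.156)}
```

View pics/w4.png

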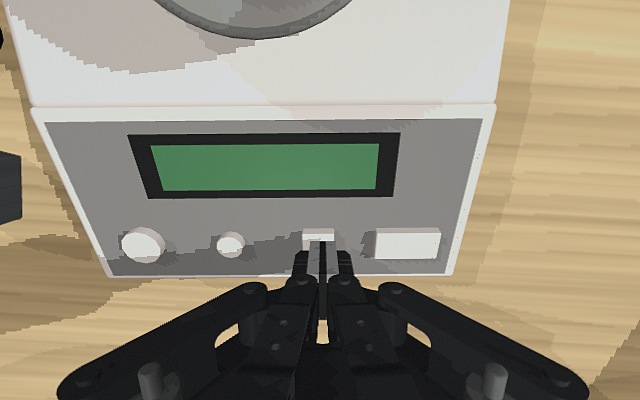

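The tips are over the square key, clear of the unit and zero keys. Pressing calibrate.

Emit:
servo_tool([
  {"dx": 0,"dy": 0,"dz": -0.5,"ax": 0,"ay": 0,"az": 0,"claw": 1},
  {"dx": 0,"dy": 0,"dz": -0.9,"ax": 0,"ay": 0,"az": 0,"claw": 1},
  {"dx": 0,"dy": 0,"dz": -1.2,"ax": 0,"ay": 0,"az": 0,"claw": 1},
  {"dx": 0,"dy": 0,"dz": -1.35,"ax": 0,"ay": 0,"az": 0,"claw": 1},
  {"dx": 0,"dy": 0,"dz": -1.45,"ax": 0,"ay": 0,"az": 0,"claw": 1},
  {"dx": 0,"dy": 0,"dz": -1.45,"ax": 0,"ay": 0,"az": 0,"claw": 1},
  {"dx": 0,"dy": 0,"dz": -1.45,"ax": 0,"ay": 0,"az": 0,"claw": 1},
])

```text
clock: 6.97
eef_pos: [479.6, -250.6, 57.2]
tool_rot: [-1.57, 0.004, -3.079]
force: [-2.0, 0.9, 19.7]
width: -0.1
```

Calibrate is bottomed at 19.7 N. Lifting clear, then turning and opening on the way to the weight, at z about 200.

Emit:
servo_tool([
  {"dx": 0,"dy": 0,"dz": 1.5,"ax": 0,"ay": 0,"az": 0,"claw": 1},
  {"dx": 0,"dy": 0,"dz": 4.5,"ax": 0,"ay": 0,"az": 0,"claw": 1},
  {"dx": 0,"dy": 0,"dz": 8,"ax": 0,"ay": 0,"az": 0,"claw": 1},
  {"dx": 0,"dy": 0,"dz": 11.5,"ax": 0,"ay": 0,"az": 0,"claw": 1},
  {"dx": 0,"dy": 0,"dz": 14.5,"ax": 0,"ay": 0,"az": 0,"claw": 1},
  {"dx": 0,"dy": 0,"dz": 14.5,"ax": 0,"ay": 0,"az": 0,"claw": 1},
])

```text
clock: 7.47
eef_pos: [481.5, -252.0, 205.5]
tool_rot: [-1.565, 0.01, -3.079]
force: [0.7, -0.6, -0.5]
width: 0.1
```

Emit:
servo_tool([
  {"dx": 0.2,"dy": 2.2,"dz": 0,"ax": 0,"ay": 0,"az": 0.09,"claw": 0.5},
  {"dx": 0.5,"dy": 4.5,"dz": 0,"ax": 0,"ay": 0,"az": 0.18,"claw": 0},
  {"dx": 0.7,"dy": 6.8,"dz": 0,"ax": 0,"ay": 0,"az": 0.27,"claw": -1},
  {"dx": 1,"dy": 9,"dz": 0,"ax": 0,"ay": 0,"az": 0.36,"claw": -1},
  {"dx": 1.3,"dy": 11.3,"dz": 0,"ax": 0,"ay": 0,"az": 0.45,"claw": -1},
  {"dx": 1.5,"dy": 13.6,"dz": 0,"ax": 0,"ay": 0,"az": 0.54,"claw": -1},
  {"dx": 1.8,"dy": 15.9,"dz": 0,"ax": 0,"ay": 0,"az": 0.63,"claw": -1},
  {"dx": 2,"dy": 18.1,"dz": 0,"ax": 0,"ay": 0,"az": 0.72,"claw": -1},
])

```text
clock: 8.13
eef_pos: [498.6, -67.3, 199.6]
tool_rot: [-1.571, 0.001, -2.354]
force: [0.1, -0.4, -0.4]
width: 85.3
```

Emit:
servo_tool([
  {"dx": 0.2,"dy": 2.2,"dz": 0,"ax": 0,"ay": 0,"az": 0.09,"claw": -1},
  {"dx": 0.5,"dy": 4.5,"dz": 0,"ax": 0,"ay": 0,"az": 0.18,"claw": -1},
  {"dx": 0.7,"dy": 6.8,"dz": 0,"ax": 0,"ay": 0,"az": 0.27,"claw": -1},
  {"dx": 1,"dy": 9,"dz": 0,"ax": 0,"ay": 0,"az": 0.36,"claw": -1},
  {"dx": 1.3,"dy": 11.3,"dz": 0,"ax": 0,"ay": 0,"az": 0.45,"claw": -1},
  {"dx": 1.5,"dy": 13.6,"dz": 0,"ax": 0,"ay": 0,"az": 0.54,"claw": -1},
  {"dx": 1.8,"dy": 15.9,"dz": 0,"ax": 0,"ay": 0,"az": 0.63,"claw": -1},
  {"dx": 2,"dy": 18.1,"dz": 0,"ax": 0,"ay": 0,"az": 0.72,"claw": -1},
])

```text
clock: 8.8
eef_pos: [518.7, 113.7, 199.5]
tool_rot: [-1.571, 0.001, -1.634]
force: [0.3, 1.2, -0.2]
width: 85.6
```

Run:
```python
from h import *
s=read_state(); print({k:np.round(s[k],3) for k in ['clock','qpos','eef_pos','tool_rot','force','width']})
snap('top','t5');snap('wrist','w5')
```

```text
{'clock': np.float64(8.8), 'qpos': array([-0.365,  0.503,  0.142,  1.888, -0.101,  0.758, -0.23 ]), 'eef_pos': array([518.651, 113.674, 199.543]), 'tool_rot': array([-1.571e+00,  1.000e-03, -1.634e+00]), 'force': array([ 0.331,  1.209, -0.167]), 'width': np.float64(85.624)}
```

View pics/w5.png

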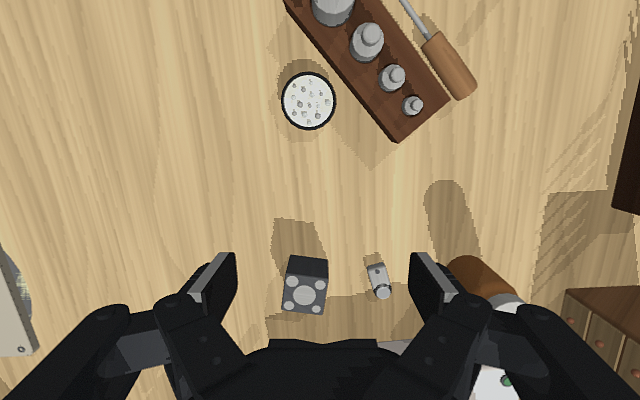

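View pics/t5.png

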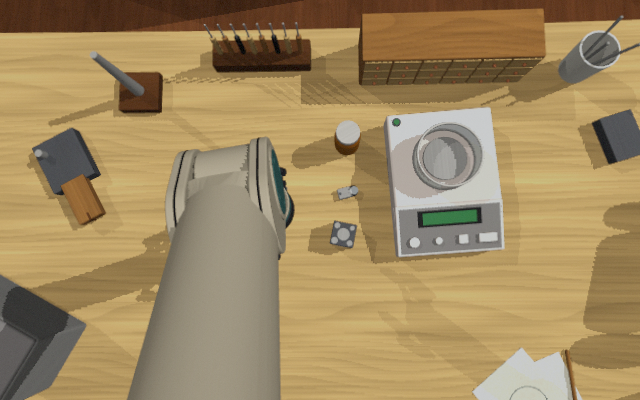

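The block, keys and bystanders look undisturbed. Continuing to above the weight.

Emit:
servo_tool([
  {"dx": 0.2,"dy": 2.2,"dz": 0,"ax": 0,"ay": 0,"az": 0.09,"claw": -1},
  {"dx": 0.5,"dy": 4.5,"dz": 0,"ax": 0,"ay": 0,"az": 0.18,"claw": -1},
  {"dx": 0.7,"dy": 6.8,"dz": 0,"ax": 0,"ay": 0,"az": 0.27,"claw": -1},
  {"dx": 1,"dy": 9,"dz": 0,"ax": 0,"ay": 0,"az": 0.36,"claw": -1},
  {"dx": 1.3,"dy": 11.3,"dz": 0,"ax": 0,"ay": 0,"az": 0.45,"claw": -1},
  {"dx": 1.5,"dy": 13.6,"dz": 0,"ax": 0,"ay": 0,"az": 0.54,"claw": -1},
  {"dx": 1.8,"dy": 15.9,"dz": 0,"ax": 0,"ay": 0,"az": 0.63,"claw": -1},
  {"dx": 1.95,"dy": 18,"dz": 0,"ax": 0,"ay": 0,"az": 0.723,"claw": -1},
])

```text
clock: 9.57
eef_pos: [538.5, 292.7, 199.5]
tool_rot: [-1.571, 0.001, -0.913]
force: [0.2, -0.6, -0.8]
width: 85.5
```

Emit:
servo_tool([
  {"dx": 0,"dy": 0,"dz": -1.5,"ax": 0,"ay": 0,"az": 0,"claw": -1},
  {"dx": 0,"dy": 0,"dz": -3,"ax": 0,"ay": 0,"az": 0,"claw": -1},
  {"dx": 0,"dy": 0,"dz": -4.5,"ax": 0,"ay": 0,"az": 0,"claw": -1},
  {"dx": 0,"dy": 0,"dz": -5,"ax": 0,"ay": 0,"az": 0,"claw": -1},
  {"dx": 0,"dy": 0,"dz": -5,"ax": 0,"ay": 0,"az": 0,"claw": -1},
])

```text
clock: 9.98
eef_pos: [537.4, 290.9, 148.2]
tool_rot: [-1.575, 0.001, -0.917]
force: [-0.5, 0.6, 0.2]
width: 85.4
```

Run:
```python
from h import *
s=read_state(); print({k:np.round(s[k],3) for k in ['clock','qpos','eef_pos','tool_rot','force','width']})
im=snap('wrist','w6'); 
for X in [(538,293.5,93),(538,293.5,63),s['eef_pos'],(568,256,73)]: print(proj(im,X).round(1))
```

```text
{'clock': np.float64(9.983), 'qpos': array([-0.508,  0.671, -0.054,  1.706,  0.047,  0.77 ,  0.069]), 'eef_pos': array([537.406, 290.938, 148.249]), 'tool_rot': array([-1.575e+00,  1.000e-03, -9.170e-01]), 'force': array([-0.471,  0.586,  0.201]), 'width': np.float64(85.354)}
[324.8 220.2]
[324.7 208.1]
[321.5 257. ]
[325.8 266.9]
```

View pics/w6.png

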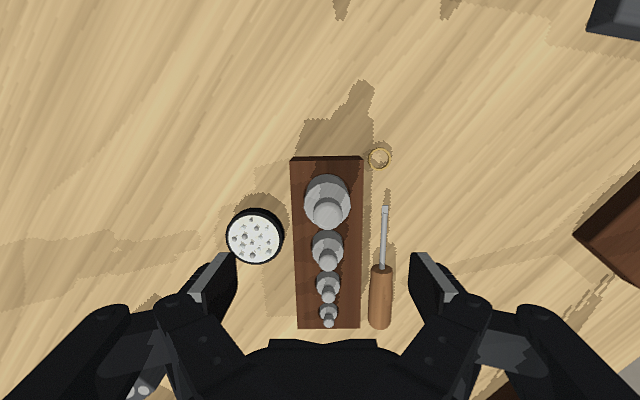

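The knob appears at about (326,211), versus (325,220) predicted. The arm may still be settling, so I'll hold and re-measure.

Emit:
servo_tool([
  {"dx": 0,"dy": 0,"dz": 0,"ax": 0,"ay": 0,"az": 0,"claw": -1},
  {"dx": 0,"dy": 0,"dz": 0,"ax": 0,"ay": 0,"az": 0,"claw": -1},
  {"dx": 0,"dy": 0,"dz": 0,"ax": 0,"ay": 0,"az": 0,"claw": -1},
])

```text
clock: 10.28
eef_pos: [538.9, 292.7, 151.1]
tool_rot: [-1.569, 0.001, -0.916]
force: [-0.3, 0.4, 0.7]
width: 85.3
```

Run:
```python
from h import *
s=read_state(); print({k:np.round(s[k],3) for k in ['clock','eef_pos','tool_rot']})
im=snap('wrist','w7'); s=read_state(); print(s['eef_pos'].round(1))
for X in [(538,293.5,93),(538,293.5,63),s['eef_pos'],(568,256,73)]: print(proj(im,X).round(1))
c=cv2.imread('pics/w7.png'); cv2.imwrite('pics/w7c.png',cv2.resize(c[145:335,230:400],None,fx=3,fy=3,interpolation=cv2.INTER_CUBIC))
```

```text
{'clock': np.float64(10.283), 'eef_pos': array([538.853, 292.736, 151.081]), 'tool_rot': array([-1.569e+00,  1.000e-03, -9.160e-01])}
[538.7 292.7 151. ]
[321.3 219.6]
[321.3 207.7]
[321.3 256.8]
[322.5 265.8]
```

View pics/w7c.png

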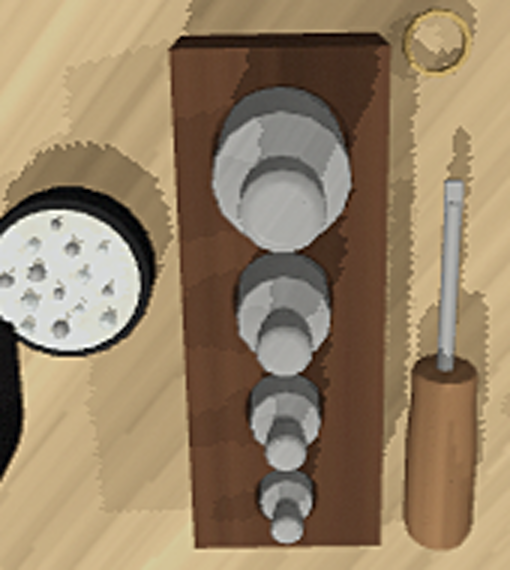

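Run:
```python
from h import *
im=load('w7'); g=lambda u,v:((u+.5)/3-.5+230,(v+.5)/3-.5+145)
for n,uv,z in [('k500',(283,208),93),('b500',(282,175),63),('k200',(285,350),73),('k100',(287,452),62),('k50',(287,529),54),('ring',(437,42),6),('tin',(70,272),16)]:
    print(n,onz(im,*g(*uv),z).round(1))
c=cv2.imread('pics/top0.png')
for n in ['top0','scene0']:
    I=load(n); print(n,[proj(I,X).round(1) for X in [(538,293.5,93),(535.9,296.5,93)]])
c=cv2.imread('pics/top0.png'); 
cv2.imwrite('pics/k.png',cv2.resize(c[195:235,185:225],None,fx=12,fy=12,interpolation=cv2.INTER_CUBIC))
```

```text
k500 [536.9 298.1  93. ]
b500 [537.  297.9  63. ]
k200 [566.9 260.4  73. ]
k100 [591.9 229.3  62. ]
k50 [612.6 202.6  54. ]
ring [559.8 352.3   6. ]
tin [509.  216.1  16. ]
top0 [array([198.2, 211.2]), array([196.7, 212.2])]
scene0 [array([397.5, 141.9]), array([397.8, 141.1])]
```

View pics/k.png

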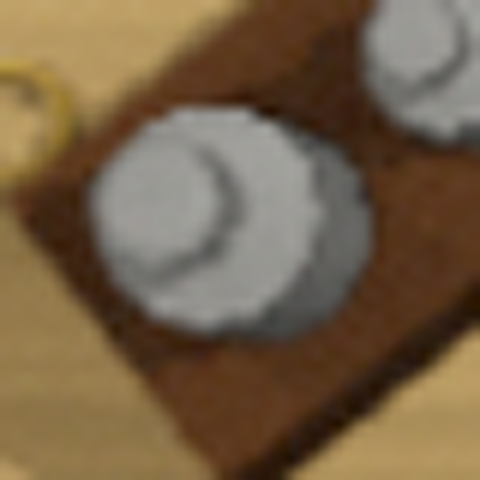

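The wrist view puts the knob about 4 mm farther along the block than the other two cameras. I'll descend part way toward the mean and compare the knob with the fingers up close.

Emit:
servo_tool([
  {"dx": -0.1,"dy": 0.3,"dz": -1.5,"ax": 0,"ay": 0,"az": 0,"claw": -1},
  {"dx": -0.1,"dy": 0.3,"dz": -3,"ax": 0,"ay": 0,"az": 0,"claw": -1},
  {"dx": -0.1,"dy": 0.3,"dz": -4.5,"ax": 0,"ay": 0,"az": 0,"claw": -1},
  {"dx": -0.1,"dy": 0.3,"dz": -4.5,"ax": 0,"ay": 0,"az": 0,"claw": -1},
  {"dx": -0.1,"dy": 0.3,"dz": -4.5,"ax": 0,"ay": 0,"az": 0,"claw": -1},
  {"dx": -0.1,"dy": 0.3,"dz": -4.5,"ax": 0,"ay": 0,"az": 0,"claw": -1},
])

```text
clock: 10.83
eef_pos: [537.9, 295.9, 106.1]
tool_rot: [-1.569, 0.001, -0.915]
force: [-0.7, 0.0, 0.4]
width: 85.0
```

Run:
```python
from h import *
s=read_state(); print({k:np.round(s[k],3) for k in ['clock','eef_pos','tool_rot']})
im=snap('wrist','w8'); 
for X in [(538,293.5,93),(538,293.5,63),s['eef_pos'],(568,256,73)]: print(proj(im,X).round(1))
c=cv2.imread('pics/w8.png'); cv2.imwrite('pics/w8c.png',cv2.resize(c[170:400,190:460],None,fx=2.5,fy=2.5,interpolation=cv2.INTER_CUBIC))
snap('scene','s8'); c=cv2.imread('pics/s8.png'); cv2.imwrite('pics/s8c.png',cv2.resize(c[80:230,340:460],None,fx=4,fy=4,interpolation=cv2.INTER_CUBIC))
```

```text
{'clock': np.float64(10.833), 'eef_pos': array([537.905, 295.883, 106.108]), 'tool_rot': array([-1.569e+00,  1.000e-03, -9.150e-01])}
[319.2 250. ]
[319.6 231.1]
[321.6 257.1]
[321. 301.]
```

View pics/w8c.png

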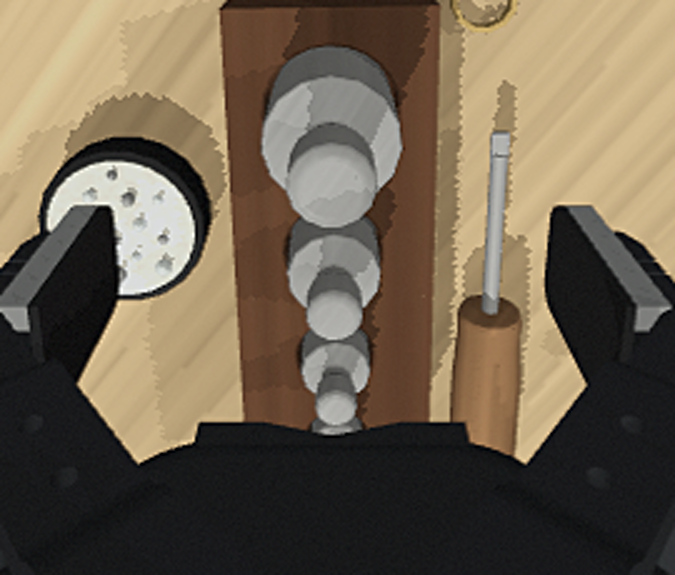

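View pics/s8c.png

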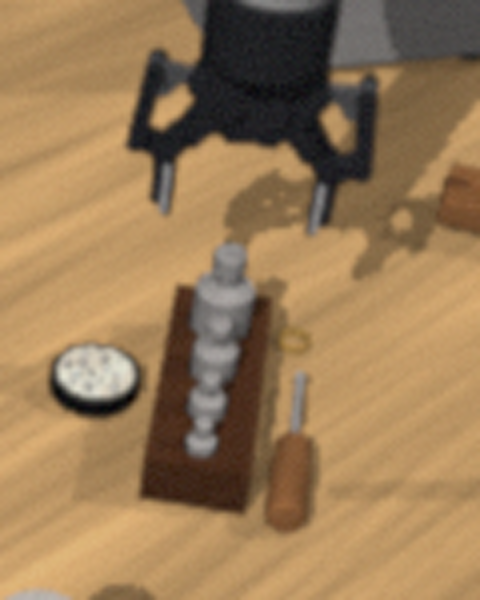

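Run:
```python
from h import *
from scipy.spatial.transform import Rotation as Ro
im=load('w8'); p=np.array([537.905,295.883,106.108]);R=Ro.from_euler('xyz',[-1.569,.001,-.915]).as_matrix()
for q in [(-11,-13,42.5),(-11,-13,-42.5),(11,-13,42.5),(-11,-13,50)]:
    u=proj(im,p+R@np.array(q)); print(q,u.round(1),((u-[190,170])*2.5).round(0))
g=lambda u,v:((u+.5)/2.5-.5+190,(v+.5)/2.5-.5+170)
k=onz(im,*g(332,185),93);b=onz(im,*g(332,140),63); print(k,b, R.T@(k-p), R.T@(b-p))
print(onz(im,*g(333,314),73))
```

```text
(-11, -13, 42.5) [409.4 248.6] [549. 196.]
(-11, -13, -42.5) [233.5 248.5] [109. 196.]
(11, -13, 42.5) [405.7 288.6] [539. 297.]
(-11, -13, 50) [424.9 248.6] [587. 196.]
[537.10738055 297.79822701  93.        ] [537.18188498 297.81517758  63.        ] [-1.9912091  13.11093895  0.51217336] [-1.9292114  43.11096819  0.52766928]
[566.29755933 260.42012191  73.        ]
```

Offset estimates along the block range from -2 to +1.4 mm relative to the fingers, well inside the 22 mm pads. Descending to TCP z about 68 (knob spans 77–91) and closing.

Emit:
servo_tool([
  {"dx": 0,"dy": 0,"dz": -1.2,"ax": 0,"ay": 0,"az": 0,"claw": -1},
  {"dx": 0,"dy": 0,"dz": -2.4,"ax": 0,"ay": 0,"az": 0,"claw": -1},
  {"dx": 0,"dy": 0,"dz": -3.4,"ax": 0,"ay": 0,"az": 0,"claw": -1},
  {"dx": 0,"dy": 0,"dz": -3.75,"ax": 0,"ay": 0,"az": 0,"claw": -1},
  {"dx": 0,"dy": 0,"dz": -3.75,"ax": 0,"ay": 0,"az": 0,"claw": -1},
  {"dx": 0,"dy": 0,"dz": -3.75,"ax": 0,"ay": 0,"az": 0,"claw": -1},
])

```text
clock: 11.43
eef_pos: [537.0, 295.4, 67.0]
tool_rot: [-1.572, 0.001, -0.915]
force: [-0.4, -0.0, -0.3]
width: 85.6
```

Emit:
servo_tool([
  {"dx": 0,"dy": 0,"dz": 0,"ax": 0,"ay": 0,"az": 0,"claw": -0.4},
  {"dx": 0,"dy": 0,"dz": 0,"ax": 0,"ay": 0,"az": 0,"claw": 0},
  {"dx": 0,"dy": 0,"dz": 0,"ax": 0,"ay": 0,"az": 0,"claw": 0},
])

```text
clock: 11.68
eef_pos: [537.6, 295.8, 68.1]
tool_rot: [-1.57, 0.001, -0.915]
force: [-0.1, -0.4, 0.5]
width: 51.5
```

Run:
```python
from h import *
s=read_state(); print({k:np.round(s[k],3) for k in ['clock','eef_pos','tool_rot','width','force']})
im=snap('wrist','w9'); c=cv2.imread('pics/w9.png'); cv2.imwrite('pics/w9c.png',cv2.resize(c[170:400,190:460],None,fx=2.5,fy=2.5,interpolation=cv2.INTER_CUBIC))
```

```text
{'clock': np.float64(11.683), 'eef_pos': array([537.57 , 295.791,  68.145]), 'tool_rot': array([-1.57e+00,  1.00e-03, -9.15e-01]), 'width': np.float64(51.456), 'force': array([-0.06 , -0.376,  0.526])}
```

View pics/w9c.png

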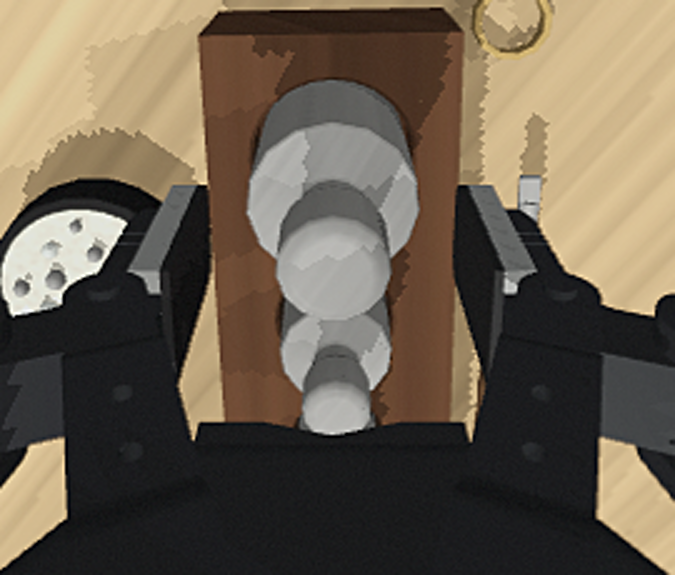

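Run:
```python
from h import *
from scipy.spatial.transform import Rotation as Ro
im=load('w9'); p=np.array([537.57,295.791,68.145]);R=Ro.from_euler('xyz',[-1.57,.001,-.915]).as_matrix()
for q in [(-11,-5,25.7),(-11,-25,25.7),(-11,-38,25.7),(11,-5,25.7),(11,-25,25.7),(0,-25,0)]:
    u=proj(im,p+R@np.array(q)); print(q,((u-[190,170])*2.5).round(0))
g=lambda u,v:((u+.5)/2.5-.5+190,(v+.5)/2.5-.5+170)
k=onz(im,*g(333,265),93); print(k, R.T@(k-p))
```

```text
(-11, -5, 25.7) [455. 179.]
(-11, -25, 25.7) [473. 225.]
(-11, -38, 25.7) [489. 262.]
(11, -5, 25.7) [450. 275.]
(11, -25, 25.7) [467. 332.]
(0, -25, 0) [328. 280.]
[536.23770867 298.60474272  93.        ] [ -3.06733937 -24.85141174   0.67965959]
```

The wrist view, with knob and pads both close, puts the knob 3–4 mm outward of the pad centre. Shifting 3 mm that way, then closing.

Emit:
servo_tool([
  {"dx": -0.18,"dy": 0.24,"dz": 0,"ax": 0,"ay": 0,"az": 0,"claw": 0},
  {"dx": -0.18,"dy": 0.24,"dz": 0,"ax": 0,"ay": 0,"az": 0,"claw": 0.3},
  {"dx": -0.18,"dy": 0.24,"dz": 0,"ax": 0,"ay": 0,"az": 0,"claw": 0.6},
  {"dx": -0.18,"dy": 0.24,"dz": 0,"ax": 0,"ay": 0,"az": 0,"claw": 1},
  {"dx": -0.18,"dy": 0.24,"dz": 0,"ax": 0,"ay": 0,"az": 0,"claw": 1},
  {"dx": -0.18,"dy": 0.24,"dz": 0,"ax": 0,"ay": 0,"az": 0,"claw": 1},
  {"dx": -0.18,"dy": 0.24,"dz": 0,"ax": 0,"ay": 0,"az": 0,"claw": 1},
])

```text
clock: 12.32
eef_pos: [535.6, 298.5, 68.0]
tool_rot: [-1.57, 0.001, -0.915]
force: [-0.9, 1.5, 4.2]
width: 19.3
```

Run:
```python
from h import *
s=read_state(); print({k:np.round(s[k],3) for k in ['clock','eef_pos','tool_rot','width','force','torque']})
im=snap('wrist','w10'); c=cv2.imread('pics/w10.png'); cv2.imwrite('pics/w10c.png',cv2.resize(c[170:400,190:460],None,fx=2.5,fy=2.5,interpolation=cv2.INTER_CUBIC))
```

```text
{'clock': np.float64(12.317), 'eef_pos': array([535.61 , 298.522,  68.04 ]), 'tool_rot': array([-1.57e+00,  1.00e-03, -9.15e-01]), 'width': np.float64(19.316), 'force': array([-0.873,  1.455,  4.212]), 'torque': array([0.225, 0.19 , 0.034])}
```

View pics/w10c.png

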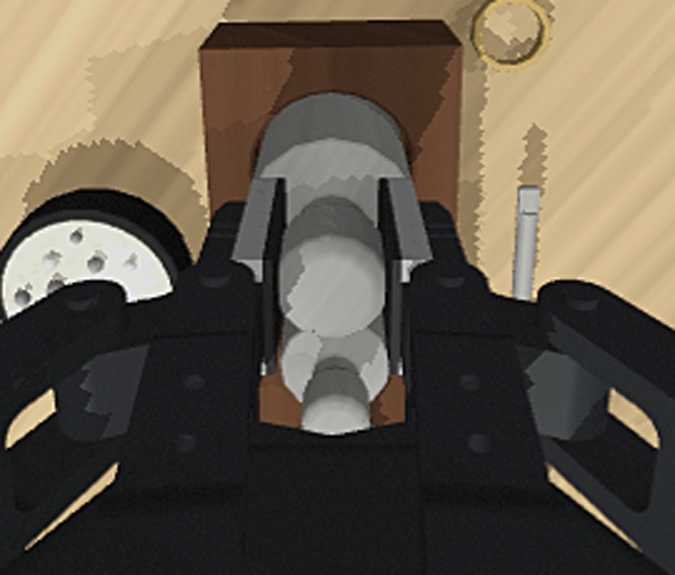

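Width 19.3 (knob 22) with a 4 N upward force: the pads may sit slightly low. Holding to see whether it settles.

Emit:
servo_tool([
  {"dx": 0,"dy": 0,"dz": 0,"ax": 0,"ay": 0,"az": 0,"claw": 1},
  {"dx": 0,"dy": 0,"dz": 0,"ax": 0,"ay": 0,"az": 0,"claw": 1},
])

```text
clock: 12.53
eef_pos: [535.6, 298.5, 68.0]
tool_rot: [-1.57, 0.001, -0.915]
force: [-0.9, 1.5, 5.0]
width: 19.8
```

Run:
```python
from h import *
s=read_state(); print({k:np.round(s[k],3) for k in ['clock','eef_pos','tool_rot','width','force','torque']})
snap('scene','s10'); c=cv2.imread('pics/s10.png'); cv2.imwrite('pics/s10c.png',cv2.resize(c[80:230,340:460],None,fx=4,fy=4,interpolation=cv2.INTER_CUBIC))
```

```text
{'clock': np.float64(12.533), 'eef_pos': array([535.626, 298.463,  68.02 ]), 'tool_rot': array([-1.57e+00,  1.00e-03, -9.15e-01]), 'width': np.float64(19.812), 'force': array([-0.861,  1.516,  4.999]), 'torque': array([ 0.283,  0.279, -0.003])}
```

View pics/s10c.png

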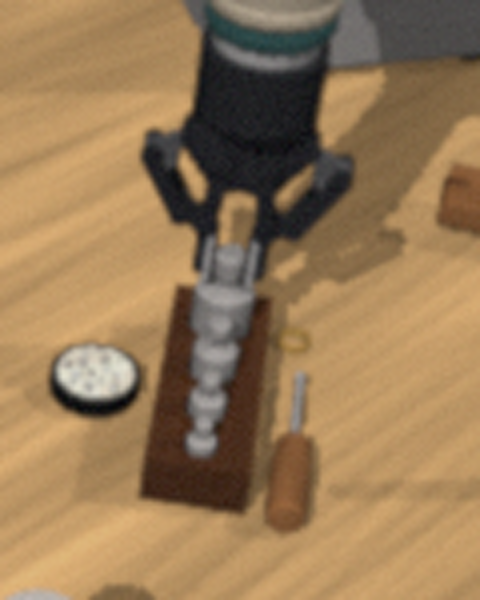

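The pads are on the knob in both views. Lifting slowly and checking the load.

Emit:
servo_tool([
  {"dx": 0,"dy": 0,"dz": 0.3,"ax": 0,"ay": 0,"az": 0,"claw": 1},
  {"dx": 0,"dy": 0,"dz": 0.8,"ax": 0,"ay": 0,"az": 0,"claw": 1},
  {"dx": 0,"dy": 0,"dz": 1.3,"ax": 0,"ay": 0,"az": 0,"claw": 1},
  {"dx": 0,"dy": 0,"dz": 1.3,"ax": 0,"ay": 0,"az": 0,"claw": 1},
])

```text
clock: 12.92
eef_pos: [535.6, 297.4, 81.1]
tool_rot: [-1.571, 0.0, -0.916]
force: [0.0, 0.6, -5.2]
width: 19.6
```

Emit:
servo_tool([
  {"dx": 0,"dy": 0,"dz": 1,"ax": 0,"ay": 0,"az": 0,"claw": 1},
  {"dx": 0,"dy": 0,"dz": 2,"ax": 0,"ay": 0,"az": 0,"claw": 1},
  {"dx": 0,"dy": 0,"dz": 3,"ax": 0,"ay": 0,"az": 0,"claw": 1},
  {"dx": 0,"dy": 0,"dz": 4,"ax": 0,"ay": 0,"az": 0,"claw": 1},
  {"dx": 0,"dy": 0,"dz": 5,"ax": 0,"ay": 0,"az": 0,"claw": 1},
  {"dx": 0,"dy": 0,"dz": 5,"ax": 0,"ay": 0,"az": 0,"claw": 1},
  {"dx": 0,"dy": 0,"dz": 5,"ax": 0,"ay": 0,"az": 0,"claw": 1},
])

```text
clock: 13.5
eef_pos: [536.0, 298.3, 131.8]
tool_rot: [-1.569, 0.001, -0.915]
force: [-0.3, 0.3, -5.0]
width: 19.9
```

Run:
```python
from h import *
s=read_state(); print({k:np.round(s[k],3) for k in ['clock','eef_pos','tool_rot','width','force','torque']})
snap('scene','s11'); c=cv2.imread('pics/s11.png'); cv2.imwrite('pics/s11c.png',cv2.resize(c[60:230,340:460],None,fx=3.5,fy=3.5,interpolation=cv2.INTER_CUBIC))
im=snap('wrist','w11'); c=cv2.imread('pics/w11.png'); cv2.imwrite('pics/w11c.png',cv2.resize(c[130:400,190:460],None,fx=2.2,fy=2.2,interpolation=cv2.INTER_CUBIC))
```

```text
{'clock': np.float64(13.5), 'eef_pos': array([536.007, 298.289, 131.768]), 'tool_rot': array([-1.569e+00,  1.000e-03, -9.150e-01]), 'width': np.float64(19.917), 'force': array([-0.284,  0.324, -5.01 ]), 'torque': array([-0.009,  0.007, -0.038])}
```

View pics/s11c.png

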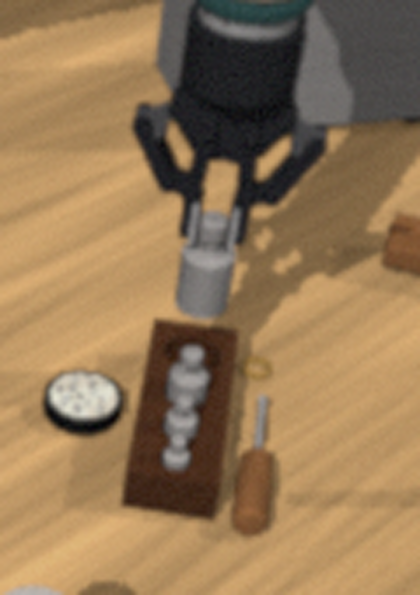

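View pics/w11c.png

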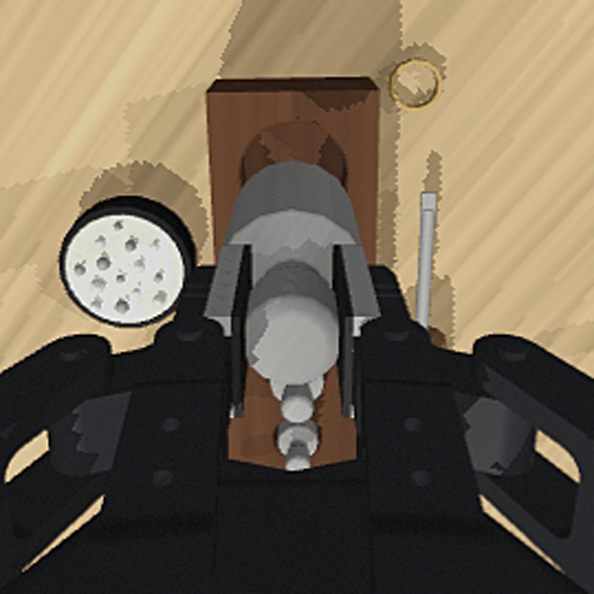

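The weight is lifted: 5 N load, hanging straight, other weights in place. Raising and carrying gently.

Emit:
servo_tool([
  {"dx": 0,"dy": 0,"dz": 1,"ax": 0,"ay": 0,"az": 0,"claw": 1},
  {"dx": 0,"dy": 0,"dz": 2.5,"ax": 0,"ay": 0,"az": 0,"claw": 1},
  {"dx": 0,"dy": 0,"dz": 4,"ax": 0,"ay": 0,"az": 0,"claw": 1},
  {"dx": 0,"dy": 0,"dz": 5.5,"ax": 0,"ay": 0,"az": 0,"claw": 1},
  {"dx": 0,"dy": 0,"dz": 7,"ax": 0,"ay": 0,"az": 0,"claw": 1},
  {"dx": 0,"dy": 0,"dz": 8,"ax": 0,"ay": 0,"az": 0,"claw": 1},
  {"dx": 0,"dy": 0,"dz": 8.5,"ax": 0,"ay": 0,"az": 0,"claw": 1},
  {"dx": 0,"dy": 0,"dz": 8.5,"ax": 0,"ay": 0,"az": 0,"claw": 1},
])

```text
clock: 14.27
eef_pos: [535.9, 298.3, 216.8]
tool_rot: [-1.569, 0.001, -0.915]
force: [0.7, -0.2, -5.0]
width: 20.0
```

Emit:
servo_tool([
  {"dx": 0.2,"dy": -1,"dz": 0,"ax": 0,"ay": 0,"az": 0,"claw": 1},
  {"dx": 0.5,"dy": -2.5,"dz": 0,"ax": 0,"ay": 0,"az": 0,"claw": 1},
  {"dx": 0.9,"dy": -4.3,"dz": 0,"ax": 0,"ay": 0,"az": 0,"claw": 1},
  {"dx": 1.3,"dy": -6.3,"dz": 0,"ax": 0,"ay": 0,"az": 0,"claw": 1},
  {"dx": 1.8,"dy": -8.3,"dz": 0,"ax": 0,"ay": 0,"az": 0,"claw": 1},
  {"dx": 2.2,"dy": -10.3,"dz": 0,"ax": 0,"ay": 0,"az": 0,"claw": 1},
  {"dx": 2.6,"dy": -12.3,"dz": 0,"ax": 0,"ay": 0,"az": 0,"claw": 1},
  {"dx": 3,"dy": -14.3,"dz": 0,"ax": 0,"ay": 0,"az": 0,"claw": 1},
])

```text
clock: 14.93
eef_pos: [565.0, 151.3, 214.6]
tool_rot: [-1.573, 0.001, -0.917]
force: [0.7, 0.3, -4.9]
width: 19.4
```

Emit:
servo_tool([
  {"dx": 0.4,"dy": -2,"dz": 0,"ax": 0,"ay": 0,"az": 0,"claw": 1},
  {"dx": 0.9,"dy": -4,"dz": 0,"ax": 0,"ay": 0,"az": 0,"claw": 1},
  {"dx": 1.3,"dy": -6,"dz": 0,"ax": 0,"ay": 0,"az": 0,"claw": 1},
  {"dx": 1.7,"dy": -8,"dz": 0,"ax": 0,"ay": 0,"az": 0,"claw": 1},
  {"dx": 2.1,"dy": -10,"dz": 0,"ax": 0,"ay": 0,"az": 0,"claw": 1},
  {"dx": 2.6,"dy": -12,"dz": 0,"ax": 0,"ay": 0,"az": 0,"claw": 1},
  {"dx": 3,"dy": -14,"dz": 0,"ax": 0,"ay": 0,"az": 0,"claw": 1},
  {"dx": 3.4,"dy": -16,"dz": 0,"ax": 0,"ay": 0,"az": 0,"claw": 1},
])

```text
clock: 15.6
eef_pos: [598.4, -8.5, 214.6]
tool_rot: [-1.573, 0.001, -0.917]
force: [0.6, -0.2, -4.8]
width: 19.5
```

Emit:
servo_tool([
  {"dx": 0.4,"dy": -2,"dz": 0,"ax": 0,"ay": 0,"az": 0,"claw": 1},
  {"dx": 0.9,"dy": -4,"dz": 0,"ax": 0,"ay": 0,"az": 0,"claw": 1},
  {"dx": 1.3,"dy": -6,"dz": 0,"ax": 0,"ay": 0,"az": 0,"claw": 1},
  {"dx": 1.7,"dy": -8,"dz": 0,"ax": 0,"ay": 0,"az": 0,"claw": 1},
  {"dx": 2.1,"dy": -10,"dz": 0,"ax": 0,"ay": 0,"az": 0,"claw": 1},
  {"dx": 2.6,"dy": -12,"dz": 0,"ax": 0,"ay": 0,"az": 0,"claw": 1},
  {"dx": 3,"dy": -13.5,"dz": 0,"ax": 0,"ay": 0,"az": 0,"claw": 1},
  {"dx": 3.2,"dy": -15,"dz": 0,"ax": 0,"ay": 0,"az": 0,"claw": 1},
])

```text
clock: 16.27
eef_pos: [630.6, -157.9, 214.7]
tool_rot: [-1.572, 0.002, -0.917]
force: [-0.1, -0.3, -4.5]
width: 19.9
```

Emit:
servo_tool([
  {"dx": 0.4,"dy": -1.5,"dz": 0,"ax": 0,"ay": 0,"az": 0,"claw": 1},
  {"dx": 0.8,"dy": -3,"dz": 0,"ax": 0,"ay": 0,"az": 0,"claw": 1},
  {"dx": 1.1,"dy": -4.2,"dz": 0,"ax": 0,"ay": 0,"az": 0,"claw": 1},
  {"dx": 1.3,"dy": -4.9,"dz": 0,"ax": 0,"ay": 0,"az": 0,"claw": 1},
  {"dx": 1.4,"dy": -5.2,"dz": 0,"ax": 0,"ay": 0,"az": 0,"claw": 1},
  {"dx": 1.4,"dy": -5.2,"dz": 0,"ax": 0,"ay": 0,"az": 0,"claw": 1},
  {"dx": 1.4,"dy": -5.2,"dz": 0,"ax": 0,"ay": 0,"az": 0,"claw": 1},
  {"dx": 1.4,"dy": -5.2,"dz": 0,"ax": 0,"ay": 0,"az": 0,"claw": 1},
])

```text
clock: 16.93
eef_pos: [645.5, -205.4, 215.7]
tool_rot: [-1.57, 0.002, -0.914]
force: [0.3, 0.2, -5.2]
width: 19.1
```

Run:
```python
from h import *
s=read_state(); print({k:np.round(s[k],3) for k in ['clock','eef_pos','tool_rot','width','force','torque']})
p=s['eef_pos']
im=snap('scene','s12'); c=cv2.imread('pics/s12.png'); cv2.imwrite('pics/s12c.png',cv2.resize(c[130:330,150:350],None,fx=3,fy=3,interpolation=cv2.INTER_CUBIC))
w=snap('wrist','w12')
for z in [p[2]-51,p[2]-51+46,p[2]+25]: print(z.round(1),(proj(im,[p[0],p[1],z])-[150,130])*3, proj(w,[p[0],p[1],z]))
```

```text
{'clock': np.float64(16.933), 'eef_pos': array([ 645.547, -205.388,  215.683]), 'tool_rot': array([-1.57 ,  0.002, -0.914]), 'width': np.float64(19.09), 'force': array([ 0.287,  0.219, -5.201]), 'torque': array([ 0.06 , -0.031, -0.072])}
164.7 [294.3795439 352.4309365] [321.72631147 224.32100178]
210.7 [283.47642467 300.87405649] [321.62773842 252.78498748]
240.7 [275.76697605 264.380997  ] [321.52781071 281.64686048]
```

View pics/s12c.png

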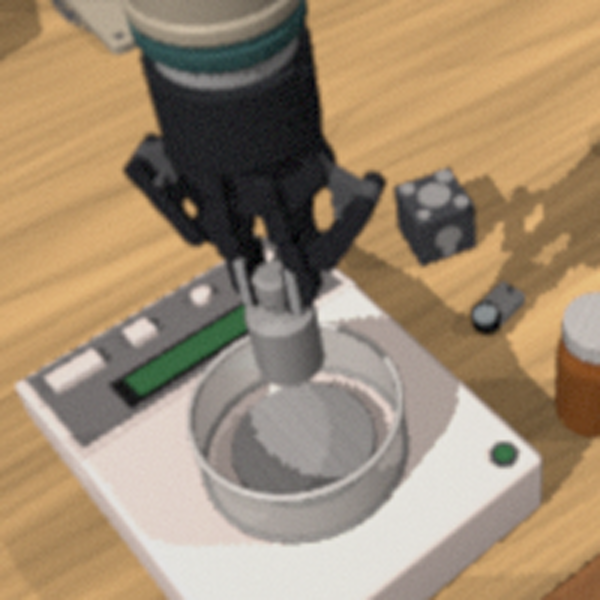

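View pics/w12.png

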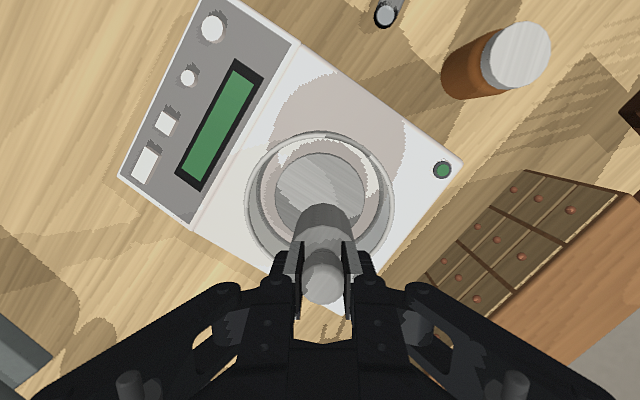

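In the scene view the weight hangs upright above the shield; I'll enlarge both views to measure its axis relative to the pan.

Run:
```python
from h import *
c=cv2.imread('pics/s12.png'); cv2.imwrite('pics/s12d.png',cv2.resize(c[205:265,215:275],None,fx=10,fy=10,interpolation=cv2.INTER_CUBIC))
c=cv2.imread('pics/w12.png'); cv2.imwrite('pics/w12d.png',cv2.resize(c[125:325,235:405],None,fx=3,fy=3,interpolation=cv2.INTER_CUBIC))
```

```text
(no output)
```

View pics/s12d.png

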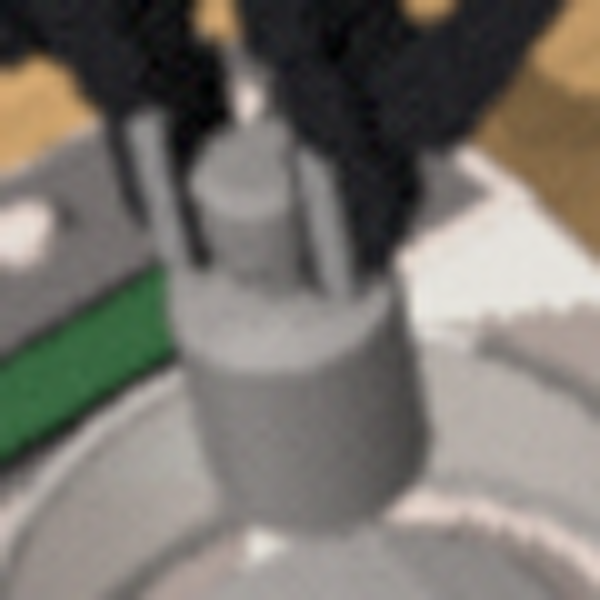

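View pics/w12d.png

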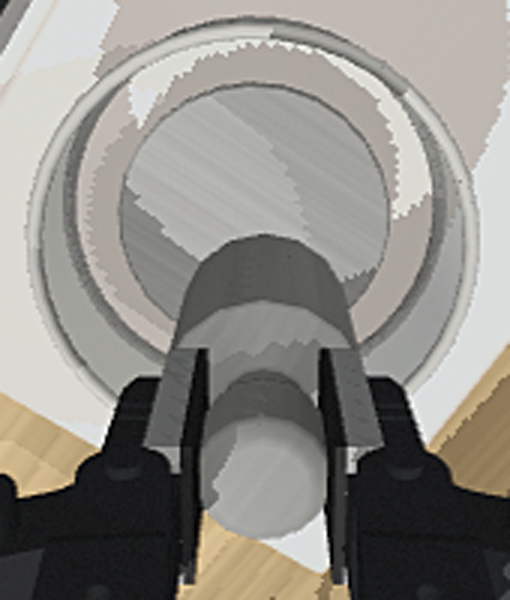

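Run:
```python
from h import *
S=load('s12');W=load('w12')
for n,a,b,z in [('knobtop',(239.2,223.1),(323.3,283.8),240.7),('bodytop',(243.6,234.7),(323.3,259),210.7),('bottom',(247.5,251.3),(323.3,230.5),164.7)]:
    print(n,'S',onz(S,*a,z).round(1),'W',onz(W,*b,z).round(1),'tri',tri([ray(S,*a),ray(W,*b)]).round(1))
# pan & rim in wrist crop d
g=lambda u,v:((u+.5)/3-.5+235,(v+.5)/3-.5+125)
print('pan W',onz(W,*g(255,213),82).round(1),'rimW',onz(W,*g(253,240),120).round(1))
for n,X in [('rim',(644.5,-210.3,120)),('pan',(644.5,-210.3,82))]: 
    print(n,(proj(W,X)-[235,125])*3)
# pan from outline circle projection: fit centre with scene0/top0
for I,nm in [(load('top0'),'top'),(S,'scene'),(W,'wrist')]:
    t=np.linspace(0,2*np.pi,400)
    for r,z in [(45,82),(65,120)]:
        P=np.array([proj(I,(644.5+r*np.cos(a),-210.3+r*np.sin(a),z)) for a in t]); print(nm,r,'u',P[:,0].min().round(1),P[:,0].max().round(1),'v',P[:,1].min().round(1),P[:,1].max().round(1))
```

```text
knobtop S [ 652.  -214.1  240.7] W [ 646.9 -205.8  240.7] tri [ 648.2 -210.6  234.6]
bodytop S [ 652.8 -211.4  210.7] W [ 648.6 -207.8  210.7] tri [ 649.7 -209.8  206.6]
bottom S [ 652.  -210.5  164.7] W [ 649.3 -208.4  164.7] tri [ 649.9 -209.5  161.7]
pan W [ 644.  -206.9   82. ] rimW [ 642.7 -205.6  120. ]
rim [246.96081644 255.11160451]
pan [248.79229017 220.89251842]
top 45 u 422.5 466.9 v 136.7 179.8
top 65 u 416.2 483.3 v 121.8 186.9
scene 45 u 227.0 275.4 v 256.1 296.8
scene 65 u 212.1 284.7 v 235.8 295.5
wrist 45 u 272.1 363.7 v 152.4 241.0
wrist 65 u 241.3 393.3 v 131.9 277.6
```

Weight axis relative to the pan: wrist (+5.3,-1.5), triangulated (+5.4,+0.8), scene (+7 to +9,-1). So I'll shift about -6 mm in x. The underside may be 0–4 mm lower than nominal, so I'll stop at TCP z of about 150 and re-check.

Emit:
servo_tool([
  {"dx": -0.3,"dy": 0,"dz": 0,"ax": 0,"ay": 0,"az": 0,"claw": 1},
  {"dx": -0.6,"dy": 0,"dz": 0,"ax": 0,"ay": 0,"az": 0,"claw": 1},
  {"dx": -0.6,"dy": 0,"dz": -0.7,"ax": 0,"ay": 0,"az": 0,"claw": 1},
  {"dx": -0.6,"dy": 0,"dz": -1.5,"ax": 0,"ay": 0,"az": 0,"claw": 1},
  {"dx": -0.6,"dy": 0,"dz": -2.3,"ax": 0,"ay": 0,"az": 0,"claw": 1},
  {"dx": -0.6,"dy": 0,"dz": -3.1,"ax": 0,"ay": 0,"az": 0,"claw": 1},
  {"dx": -0.6,"dy": 0,"dz": -3.9,"ax": 0,"ay": 0,"az": 0,"claw": 1},
  {"dx": -0.6,"dy": 0,"dz": -4.5,"ax": 0,"ay": 0,"az": 0,"claw": 1},
])

```text
clock: 17.7
eef_pos: [639.0, -206.9, 169.0]
tool_rot: [-1.572, 0.002, -0.915]
force: [0.3, 0.4, -4.4]
width: 19.7
```

Emit:
servo_tool([
  {"dx": 0,"dy": 0,"dz": -0.6,"ax": 0,"ay": 0,"az": 0,"claw": 1},
  {"dx": 0,"dy": 0,"dz": -1.1,"ax": 0,"ay": 0,"az": 0,"claw": 1},
  {"dx": 0,"dy": 0,"dz": -1.5,"ax": 0,"ay": 0,"az": 0,"claw": 1},
  {"dx": 0,"dy": 0,"dz": -1.5,"ax": 0,"ay": 0,"az": 0,"claw": 1},
  {"dx": 0,"dy": 0,"dz": -1.5,"ax": 0,"ay": 0,"az": 0,"claw": 1},
])

```text
clock: 18.12
eef_pos: [639.5, -207.0, 155.6]
tool_rot: [-1.571, 0.001, -0.915]
force: [0.4, 0.5, -4.7]
width: 19.8
```

Run:
```python
from h import *
s=read_state(); print({k:np.round(s[k],3) for k in ['clock','eef_pos','tool_rot','width','force','torque']})
snap('scene','s13'); snap('wrist','w13')
c=cv2.imread('pics/s13.png'); cv2.imwrite('pics/s13d.png',cv2.resize(c[220:310,200:300],None,fx=6,fy=6,interpolation=cv2.INTER_CUBIC))
c=cv2.imread('pics/w13.png'); cv2.imwrite('pics/w13d.png',cv2.resize(c[125:325,225:415],None,fx=3,fy=3,interpolation=cv2.INTER_CUBIC))
```

```text
{'clock': np.float64(18.117), 'eef_pos': array([ 639.483, -207.024,  155.581]), 'tool_rot': array([-1.571e+00,  1.000e-03, -9.150e-01]), 'width': np.float64(19.797), 'force': array([ 0.399,  0.466, -4.685]), 'torque': array([ 0.019,  0.02 , -0.045])}
```

View pics/s13d.png

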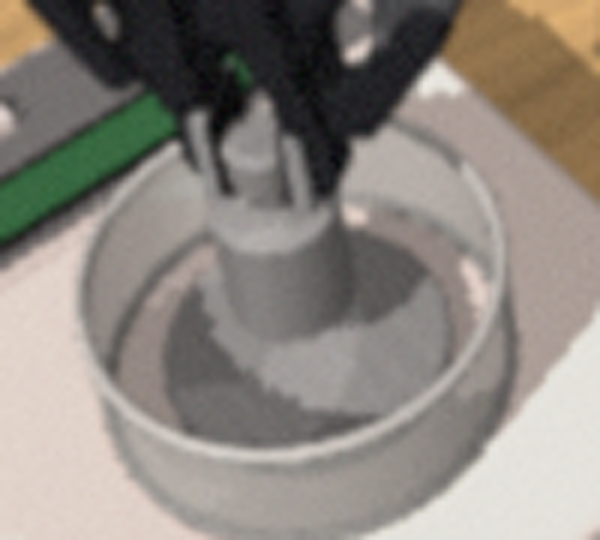

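View pics/w13d.png

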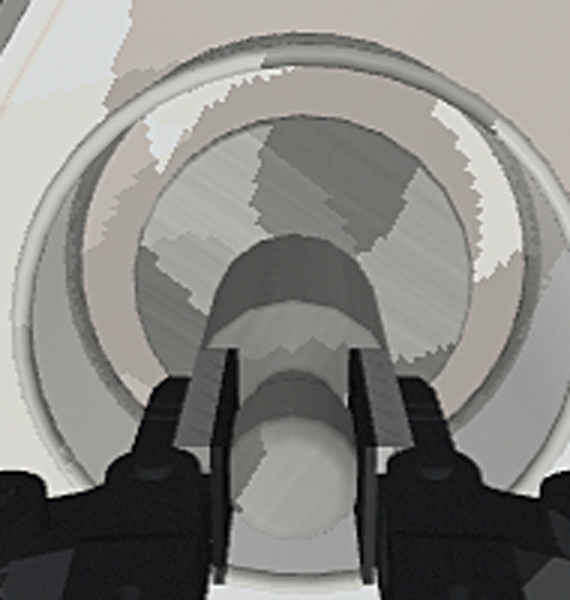

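Run:
```python
from h import *
S=load('s13');W=load('w13'); 
gs=lambda u,v:((u+.5)/6-.5+200,(v+.5)/6-.5+220)
gw=lambda u,v:((u+.5)/3-.5+225,(v+.5)/3-.5+125)
t=tri([ray(S,*gs(291,297)),ray(W,*gw(295,317))]); print(t)
for z in (100,104.5): print('S',onz(S,*gs(291,297),z).round(1),'W',onz(W,*gw(295,317),z).round(1))
# pan circle in wrist: left 135,right 472, top 115
t_=np.linspace(0,2*np.pi,720)
def ext(I,c,r,z,g0,k):
    P=(np.array([proj(I,(c[0]+r*np.cos(a),c[1]+r*np.sin(a),z)) for a in t_])-g0)*k
    return P.min(0).round(0),P.max(0).round(0)
for c in [(644.5,-210.3),(644,-207)]:
    print('W pan',c,ext(W,c,45,82,[225,125],3),'rim',ext(W,c,65,120,[225,125],3))
    print('S pan',c,ext(S,c,45,82,[200,220],6),'rim',ext(S,c,65,120,[200,220],6))
# predicted silhouettes of bottom disc
for c,z in [((644.5,-210.3),102),((645,-210),102)]:
    print('S bot',ext(S,c,19.5,z,[200,220],6),'W bot',ext(W,c,19.5,z,[225,125],3))
```

```text
[ 643.08015483 -211.82571809  102.94167255]
S [ 640.3 -212.1  100. ] W [ 644.4 -211.6  100. ]
S [ 643.4 -213.3  104.5] W [ 643.3 -210.2  104.5]
W pan (644.5, -210.3) (array([125., 116.]), array([469., 441.])) rim (array([ 2., 43.]), array([594., 594.]))
S pan (644.5, -210.3) (array([162., 216.]), array([452., 461.])) rim (array([73., 95.]), array([508., 453.]))
W pan (644, -207) (array([131., 104.]), array([476., 432.])) rim (array([ 8., 28.]), array([603., 584.]))
S pan (644, -207) (array([171., 210.]), array([460., 454.])) rim (array([82., 89.]), array([516., 445.]))
S bot (array([236., 244.]), array([364., 351.])) W bot (array([216., 237.]), array([379., 389.]))
S bot (array([237., 245.]), array([365., 351.])) W bot (array([219., 238.]), array([381., 390.]))
```

Triangulated underside: (643.1,-211.8,103), about 2 mm off the pan centre (644.5,-210.3) and 52.6 mm below the TCP. A small correction, then the last 11 mm down.

Emit:
servo_tool([
  {"dx": 0.1,"dy": 0.1,"dz": -0.3,"ax": 0,"ay": 0,"az": 0,"claw": 1},
  {"dx": 0.2,"dy": 0.1,"dz": -0.6,"ax": 0,"ay": 0,"az": 0,"claw": 1},
  {"dx": 0.2,"dy": 0.1,"dz": -0.9,"ax": 0,"ay": 0,"az": 0,"claw": 1},
  {"dx": 0.2,"dy": 0.1,"dz": -1.05,"ax": 0,"ay": 0,"az": 0,"claw": 1},
  {"dx": 0.2,"dy": 0.1,"dz": -1.05,"ax": 0,"ay": 0,"az": 0,"claw": 1},
  {"dx": 0.2,"dy": 0.1,"dz": -1.05,"ax": 0,"ay": 0,"az": 0,"claw": 1},
  {"dx": 0.2,"dy": 0.1,"dz": -1.05,"ax": 0,"ay": 0,"az": 0,"claw": 1},
])

```text
clock: 18.8
eef_pos: [641.5, -206.1, 145.2]
tool_rot: [-1.571, 0.001, -0.915]
force: [-0.1, 0.7, -4.6]
width: 20.1
```

Emit:
servo_tool([
  {"dx": 0,"dy": 0,"dz": 0,"ax": 0,"ay": 0,"az": 0,"claw": 1},
  {"dx": 0,"dy": 0,"dz": 0,"ax": 0,"ay": 0,"az": 0,"claw": 1},
  {"dx": 0,"dy": 0,"dz": 0,"ax": 0,"ay": 0,"az": 0,"claw": 1},
  {"dx": 0,"dy": 0,"dz": 0,"ax": 0,"ay": 0,"az": 0,"claw": 1},
  {"dx": 0,"dy": 0,"dz": 0,"ax": 0,"ay": 0,"az": 0,"claw": 1},
  {"dx": 0,"dy": 0,"dz": 0,"ax": 0,"ay": 0,"az": 0,"claw": 1},
])

```text
clock: 19.3
eef_pos: [641.5, -206.0, 145.2]
tool_rot: [-1.571, 0.001, -0.915]
force: [0.7, -0.2, -4.4]
width: 19.3
```

Run:
```python
from h import *
s=read_state(); print({k:np.round(s[k],3) for k in ['clock','eef_pos','tool_rot','width','force','torque','qd']})
snap('scene','s14'); snap('wrist','w14'); snap('top','t14')
c=cv2.imread('pics/s14.png'); cv2.imwrite('pics/s14d.png',cv2.resize(c[220:310,200:300],None,fx=6,fy=6,interpolation=cv2.INTER_CUBIC))
c=cv2.imread('pics/w14.png'); cv2.imwrite('pics/w14d.png',cv2.resize(c[125:325,225:415],None,fx=3,fy=3,interpolation=cv2.INTER_CUBIC))
```

```text
{'clock': np.float64(19.3), 'eef_pos': array([ 641.472, -206.002,  145.194]), 'tool_rot': array([-1.571e+00,  1.000e-03, -9.150e-01]), 'width': np.float64(19.278), 'force': array([ 0.683, -0.22 , -4.395]), 'torque': array([ 0.014,  0.019, -0.006]), 'qd': array([ 0.001,  0.   ,  0.001, -0.   , -0.001, -0.   ,  0.001])}
```

View pics/s14d.png

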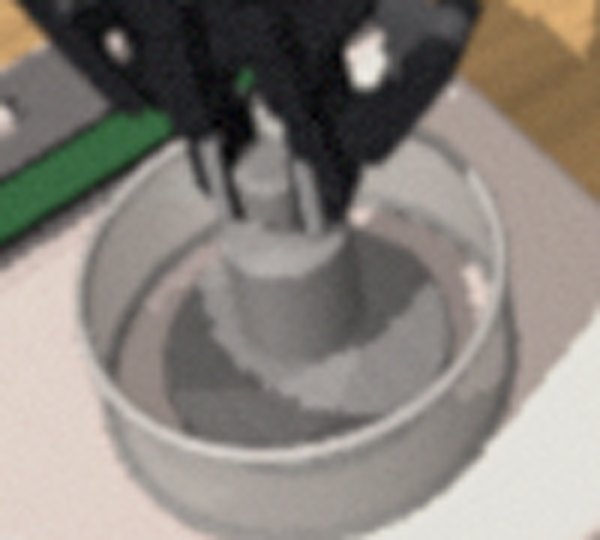

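View pics/w14d.png

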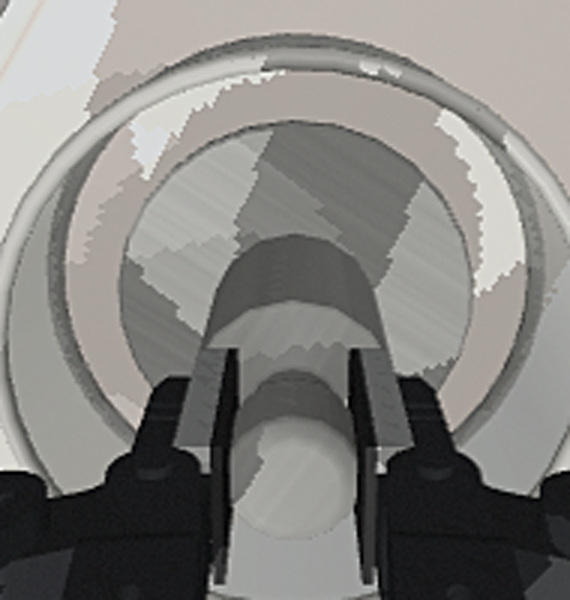

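View pics/s14.png

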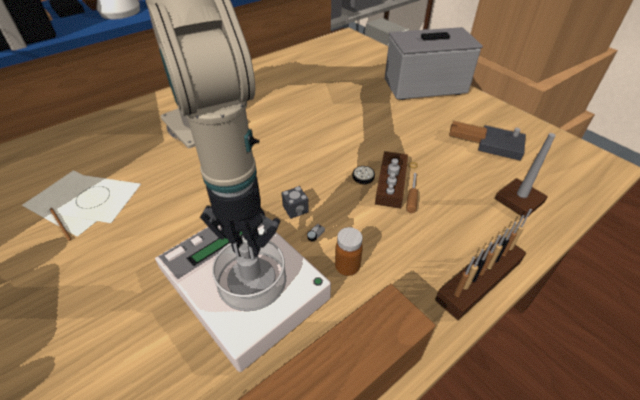

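Run:
```python
from h import *
S=load('s14');W=load('w14'); 
gs=lambda u,v:((u+.5)/6-.5+200,(v+.5)/6-.5+220)
gw=lambda u,v:((u+.5)/3-.5+225,(v+.5)/3-.5+125)
print(tri([ray(S,*gs(298,319)),ray(W,*gw(295,317))]))
for z in (89,92.5,96): print('S',onz(S,*gs(298,319),z).round(1),'W',onz(W,*gw(295,317),z).round(1))
t_=np.linspace(0,2*np.pi,720)
def ext(I,c,r,z,g0,k):
    P=(np.array([proj(I,(c[0]+r*np.cos(a),c[1]+r*np.sin(a),z)) for a in t_])-g0)*k
    return P.min(0).round(0),P.max(0).round(0)
for c in [(644.5,-210.3),(643,-210)]:
    print(c,'W pan',ext(W,c,45,82,[225,125],3),'S pan',ext(S,c,45,82,[200,220],6))
    for z in (89,92.5,96): print(z,'S bot',ext(S,c,19.5,z,[200,220],6),'W bot',ext(W,c,19.5,z,[225,125],3))
```

```text
[ 644.52367607 -211.19278213   92.23304266]
S [ 641.3 -211.8   89. ] W [ 646.2 -210.6   89. ]
S [ 643.6 -212.7   92.5] W [ 645.3 -209.5   92.5]
S [ 645.9 -213.6   96. ] W [ 644.5 -208.5   96. ]
(644.5, -210.3) W pan (array([109., 122.]), array([469., 461.])) S pan (array([162., 216.]), array([452., 461.]))
89 S bot (array([242., 269.]), array([368., 375.])) W bot (array([209., 234.]), array([370., 385.]))
92.5 S bot (array([240., 262.]), array([367., 368.])) W bot (array([208., 238.]), array([371., 391.]))
96 S bot (array([238., 256.]), array([366., 362.])) W bot (array([206., 242.]), array([372., 397.]))
(643, -210) W pan (array([105., 117.]), array([466., 457.])) S pan (array([161., 213.]), array([450., 457.]))
89 S bot (array([240., 265.]), array([366., 371.])) W bot (array([205., 229.]), array([366., 380.]))
92.5 S bot (array([238., 259.]), array([365., 365.])) W bot (array([203., 233.]), array([367., 387.]))
96 S bot (array([237., 252.]), array([364., 358.])) W bot (array([202., 237.]), array([368., 393.]))
```

Triangulated underside is now (644.5,-211.2,92.2): about 1 mm off the pan axis and 10 mm above it, joint speeds about zero, load about 4.5–5 N. The scene view shows the bystanders and other weights unmoved. Handing in.

```bash
python3 -c "
from cell import finish_job
print(finish_job())"
```

```text
the job is handed in; nothing more can be done
None
```

I pressed power, zero and calibrate in that order, then lifted the 500 g weight out of the block. I lowered it inside the draught shield and handed the job in at about 19.5 s, still holding it over the pan. The hand-in gave no verdict.

**Keys:** each key was pushed until it bottomed, at 14.6, 22.2 and 19.7 N against the roughly 4 N needed, and let up again. My key check was by force and pictures, since the key joints cannot be read. The unit key was never approached.

**Final pose:** the last two-view check puts the underside at (644.5, -211.2, 92.2) mm. That is about 1 mm off the pan's centre and 10 mm above it. The tool was vertical, joint speeds were about zero and the steady load was about 4.4–5 N. I saw no contact with pan or shield, and the other weights and bystanders looked unmoved.

**What went wrong or disagreed:**
- **Refused moves:** my first move calls were refused because every row needs all seven values. The arm did not move.
- **Tilt:** tilting the tool to match the key panel ran joint 6 almost to its limit (0.237 against 0.23), so I pressed with the tool vertical.
- **Grip position:** the wrist camera and the two fixed cameras differed by about 4–5 mm on where the knob was. The weight therefore sits a few mm off the gripper's centre line, and I corrected for this by measuring it against the pan.
- **Grip width:** it read 19–20 mm on the 22 mm knob throughout. I could not explain this, but the grip held.

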